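Square the card blanks and set the bench magnifier on them

TASK

Get the four cut blanks ready to check under the bench magnifier: first tap the stack square, so that every blank lies flush against both fences of the blue squaring corner and the edges line up. Then swing the magnifier's arm round until it points straight at the middle of the stack, next tip the lens, red bar end up, to 30 degrees from level, and last flip the lamp switch on its base right over towards the column. Keep the stack square and leave the model seat, the paint pots, the brush, the sanding block and the plastic strip where they are.

Things in the scene. Friction and masses are not known exactly. Their poses are not given: they have to be found in the camera images.
- corner: Squaring corner fixed to the table: dark steel floor plate 130 x 140 mm, 8 mm thick, with two blue fences 10 mm thick whose tops are 38 mm above the table. Origin on the table top; x and y axes along the fences' normals. The far fence's inner face is at x = +35 mm, the left fence's inner face at y = +50 mm; the -x and -y sides are open (floor from x = -85 to +45, y = -80 to +60 mm).
- stack_mid (a point): Point fixed to the corner at (5, 10, 20) mm in its frame: the centre of the stack (half-way up) when it is flush with both fences. Axes as the corner's.
- blank0: Blank number 1 from the bottom of the stack of four: rigid white plastic plate 60 mm (its x) by 80 mm (its y) by 6 mm, 30 g. Origin at the centre of its underside. When flush its origin is above or below point stack_mid and its axes are parallel to the corner's.
- blank1: Blank number 2 from the bottom of the stack of four: rigid orange plastic plate 60 mm (its x) by 80 mm (its y) by 6 mm, 30 g. Origin at the centre of its underside. When flush its origin is above or below point stack_mid and its axes are parallel to the corner's.
- blank2: Blank number 3 from the bottom of the stack of four: rigid white plastic plate 60 mm (its x) by 80 mm (its y) by 6 mm, 30 g. Origin at the centre of its underside. When flush its origin is above or below point stack_mid and its axes are parallel to the corner's.
- blank3: Blank number 4 from the bottom of the stack of four: rigid orange plastic plate 60 mm (its x) by 80 mm (its y) by 6 mm, 30 g. Origin at the centre of its underside. When flush its origin is above or below point stack_mid and its axes are parallel to the corner's.
- swivel_axis (a point): On the magnifier's swivel axis, 170 mm above the table, turning with the swing arm: its x axis points along the arm towards the lens, z up. The arm points at the stack when stack_mid lies on this x axis seen from above. The base is a fixed grey block 200 x 120 x 22 mm with a steel column 24 mm thick; arm top 176 mm above the table.
- swing_arm (a joint): Swivel of the magnifier's white arm about the vertical column, rad; 0 = straight away from the switch end of the base, positive anticlockwise from above. Stiff: stays where left (about 0.35 N m).
- knob_top (a point): Centre of the top of the upright red knob on the arm, a round post 18 mm in diameter that stands 69 mm clear above the arm, 75 mm from the swivel axis; top 245 mm above the table.
- lens_head (a joint): Tilt of the lens in the arm's fork, rad; 0 = lens level, positive = the red bar's end up, 0.524 = 30 degrees (white pointer at the yellow mark on the black disc of the fork). Stiff: stays where left (about 0.15 N m).
- lens_mid (a point): Centre of the lens, on the tilt axis, 170 mm from the swivel axis, 170 mm above the table; black rim 112 mm over all, 12 mm thick. Axes turn with the lens: x towards the red bar, y along the tilt axis, z normal to the lens. The middle of the red grip bar is at x = 100 mm: round, 10 mm thick, 68 mm long, along y, held at both ends by prongs, 39 mm clear of the rim.
- lamp_switch_tip (a point): Tip of the red toggle of the lamp switch, a lever about 50 mm long on a black block on the base, 105 mm from the column.
- lamp_switch (a joint): Lamp switch toggle, rad: 0 = off, leaning away from the column; 1.0 = on, leaning towards the column. Stays where left.
- seat: Small grey model seat with a red headrest, about 40 x 26 x 50 mm; origin centre of underside. Leave alone.
- pot_red: Small paint pot with red lid, 32 mm diameter, 42 mm tall; origin centre of underside. Leave alone.
- pot_olive: Small paint pot with olive lid, 32 mm diameter, 42 mm tall; origin centre of underside. Leave alone.
- pot_grey: Small paint pot with grey lid, 32 mm diameter, 42 mm tall; origin centre of underside. Leave alone.
- brush: Paint brush lying on the mat, 170 mm long, 10 mm thick; origin below its middle. Leave alone.
- sanding_block: Cork sanding block 70 x 35 x 22 mm; origin centre of underside. Leave alone.
- styrene_strip: White plastic strip 110 x 10 x 5 mm lying flat; origin centre of underside. Leave alone.
Things that resemble listed ones, but are neither listed nor needed, are in the scene too. Leave any grey or yellow look-alike of the blank3 alone.

How it is judged:
On the way, in this order (a step that is already met when the one before it is completed fails the run):
1. all four blanks flush with both fences (x of blank0 in the frame of stack_mid between -0.0025 and 0.0025 m and y of blank0 in the frame of stack_mid between -0.0025 and 0.0025 m and angle between the x axis of each of blank0, blank1, blank2, blank3 and the x axis of corner, either way round below 0.05 rad and z of each of blank0, blank1, blank2, blank3 in the frame of corner below 0.03 m and linear speed of each of blank0, blank1, blank2, blank3 below 0.02 m/s and x of blank1 in the frame of stack_mid between -0.0025 and 0.0025 m and y of blank1 in the frame of stack_mid between -0.0025 and 0.0025 m and x of blank2 in the frame of stack_mid between -0.0025 and 0.0025 m and y of blank2 in the frame of stack_mid between -0.0025 and 0.0025 m and x of blank3 in the frame of stack_mid between -0.0025 and 0.0025 m and y of blank3 in the frame of stack_mid between -0.0025 and 0.0025 m), for 0.2 s.
2. the magnifier's arm points at the middle of the stack (y of stack_mid in the frame of swivel_axis between -0.02 and 0.02 m and x of stack_mid in the frame of swivel_axis above 0.1 m and velocity of joint swing_arm between -0.03 and 0.03 rad/s), for 0.3 s.
3. the lens is tipped to 30 degrees (value of joint lens_head between 0.4366 and 0.6106 rad and velocity of joint lens_head between -0.03 and 0.03 rad/s), for 0.3 s.
4. the lamp switch is flipped on (value of joint lamp_switch above 0.8 rad), for 0.2 s.
At the end, for the whole second after the job is handed in: All four blanks lie in the corner within 2.5 mm and 0.05 rad of flush with both fences and at rest; the line of the arm passes within 20 mm of the stack's middle; the lens is at 30 degrees, give or take 5 degrees, bar end up; the lamp switch is on (joint above 0.8 rad); blanks, arm and lens at rest (all of step 1 and all of step 2 and all of step 3 and value of joint lamp_switch above 0.8 rad); the robot touches nothing.
It fails at once if a bystander (seat, pots, brush, sanding block, strip) is moved more than 25 mm (distance of any of seat, pot_red, pot_olive, pot_grey, brush, sanding_block, styrene_strip from where it was at the start of the episode above 0.025 m).
It also fails if it takes over 72 s, if anything falls off the work surface, if the arm or the gripper's body presses on something with over 40 N, if the wrist force passes 120 N, or if a joint passes its speed limit or range.

ROBOT

A 6-joint arm with a two-finger parallel gripper is mounted at the origin on the work surface. World frame = base frame: x ahead of the robot, y to its left, z up, the work surface at z = 0. Lengths are in m, angles in rad, forces in N, time in s.
With the tool pointing down it reaches from about 0.375 to 0.9 m from the base axis. Payload 3.1 kg.
Tool frame: the origin (TCP) lies between the finger pads; the fingertips stand 8 mm ahead of it and the grasp point (between the pads) lies 11 mm behind it; z points along the fingers, y is the line along which they close (so a half turn about z gives the same grasp; the last joint's range is limited). The gripper opens to 87 mm and grips with 3 to 60 N. Pads are 19 mm wide; open, the fingers measure 117 mm over their backs; the gripper's body (75 mm by 190 mm) begins 51 mm behind the grasp point.
Start: joints at [1.171, 0.527, 1.433, -0, 1.181, -0.178], TCP at [0.137, 0.61, 0.231] pointing down, gripper open.
Joint ranges: [-3.08, 3.08], [-0.75, 2.2], [0.22, 2.44], [-1.43, 4.57], [0, 2.65], [-2.85, 2.85]. Speed limits (rad/s): [2.79, 2.79, 3.14, 3.14, 3.14, 3.14].

INTERFACE

Orientations are given as a unit quaternion [x, y, z, w].
In Python, from rig import robot gives the robot as it stands.
- The arm moves only by the tool move_arm, never from a script. Its argument "motion" is text: rows parted by semicolons, each of 5 numbers parted by spaces: the opening, from -1 (shut) to 1 (fully open), then the shift along the tool's x, y, z normalised to -1 to 1, where 1 is 0.2 m, then the turn about the tool's z normalised to -1 to 1, where 1 is pi rad. A call has 1 to 12 rows; each row is the pose to reach, as a shift and turn from the pose commanded when the call began, along the tool's axes at that moment, turning the shorter way round; what a row does not reach only later rows make up. A row lasts 1/12 s, in which the tool goes at most 41.7 mm and 7.16 degrees, less where a joint would pass 70% of its speed; a pose out of reach is approached as far as the arm can. A call with a number of a shift or a turn outside -1 to 1 is refused whole. A call with a gripper value outside its range is refused whole. The fingers move at their own pace and stop on an object; "newtons" is the grip in N (left out, the last holds). Time passes only in rows, so rows that repeat a pose let the fingers close. It gives the time, the measured TCP pose, the force, the opening and the grip force at its end, in the units of the state.
- robot.get_obs(): the state, without advancing time (a new reading comes with each control period).
- robot.camera(name): name is "scene" or "top" or "wrist"; returns (picture, depth): 384x512x3 uint8, red, green, blue; 384x512 float32, m along the optical axis (not along the pixel's ray), 0 where there is no reading.
- robot.camera_model(name): a dict with "mtx" (3x3 intrinsics, pixels), "position" and "attitude" of the camera in the world. Camera axes: x right, y down, z forward; pixel columns grow to the right and rows downward; lengths in m; the calibration is good to about 2 mm. A picture is of the moment at which its call begins: read the wrist's pose just before it. camera_model takes no time and is no camera call; for the wrist camera it gives the pose at the moment of the call.
- robot.hand_in(): hands the job in; it is judged then, once.
The state is a dict: "time": time; "q": joint angles; "joint_velocities": joint speeds; "joint_torque": joint torques, N m; "position": TCP position; "tool_rot": TCP orientation; "ft_force": force on the tool from outside, world axes, zero at the start; "moment": the same for the moment, N m; "grip_width": finger opening in m; "grip_force": force on a finger pad.
Only numpy, scipy, OpenCV 4.12 (cv2) and the standard library are available. Lean on these libraries where they do the work, as an engineer would, in place of code of your own. Each camera call takes 0.05 s, during which the arm holds its last target. There are 200 camera calls.

## Working session

There is one attempt and no reset: what is moved stays moved. The work goes in short steps, Python scripts to look and compute and a tool call to move; the robot and the scene stay as the last step left them, time stands still between calls to the robot, and variables do not carry over. Pictures are saved under pics/ and viewed, at most 13 in all, crops included, and the job is handed in when it is done.

Besides the shell and the picture viewer there is one more tool, called after ">>>" by a JSON object that holds its "method" and its "body", one argument or row to a line. move_arm: Moves the arm, as the interface text tells. Its arguments: {"type":"object","properties":{"motion":{"type":"string"},"newtons":{"type":"number"}},"required":["motion"]}

```bash
mkdir -p pics && cat > h.py <<'E'
import numpy as np, cv2
from scipy.spatial.transform import Rotation as R
from rig import robot
def cam(n):
    m=robot.camera_model(n); p,d=robot.camera(n); return p,d,m
def rot(m):
    a=np.array(m["attitude"]); return R.from_quat(a).as_matrix() if a.size==4 else a.reshape(3,3)
def cloud(d,m):
    K=np.array(m["mtx"]); v,u=np.indices(d.shape)
    P=np.stack([(u-K[0,2])/K[0,0]*d,(v-K[1,2])/K[1,1]*d,d],-1)
    return P@rot(m).T+np.array(m["position"])
def save(n,p): cv2.imwrite("pics/"+n+".png",cv2.cvtColor(p,cv2.COLOR_RGB2BGR))
E
python3 - <<'E'
from h import *
for n in ["scene","top"]:
    p,d,m=cam(n); save(n,p); np.savez(n,p=p,d=d,P=cloud(d,m)); print(n,m["position"],rot(m).round(2).tolist(),np.array(m["mtx"]).tolist(),(d>0).mean())
o=robot.get_obs(); print(o["position"],o["tool_rot"],o["time"])
E
```

```text
scene [ 1.04248012 -0.85817277  1.12637327] [[0.88, 0.33, -0.33], [0.47, -0.62, 0.63], [0.01, -0.71, -0.7]] [[427.49057467852566, 0.0, 250.08627595057501], [0.0, 427.49057467852566, 194.12851989908881], [0.0, 0.0, 1.0]] 0.995880126953125
top [ 0.42669297 -0.0101893   1.26473885] [[0.01, -0.99, 0.16], [-1.0, -0.01, 0.01], [-0.01, -0.16, -0.99]] [[358.75472842927655, 0.0, 256.5574914323034], [0.0, 358.75472842927655, 186.75952196248323], [0.0, 0.0, 1.0]] 0.9961598714192709
[0.13720091 0.60909784 0.22967125] [ 1.10671191e-01  9.93856585e-01 -9.45610216e-04 -2.86492756e-04] 0.1
```

View pics/scene.png

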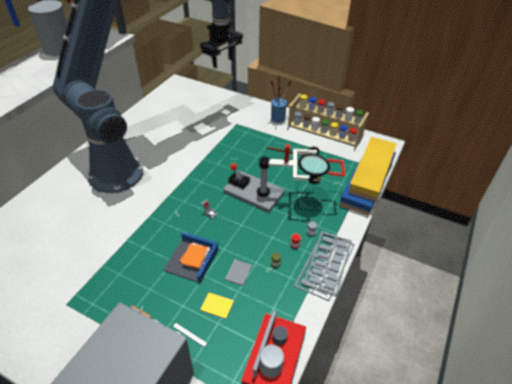

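View pics/top.png

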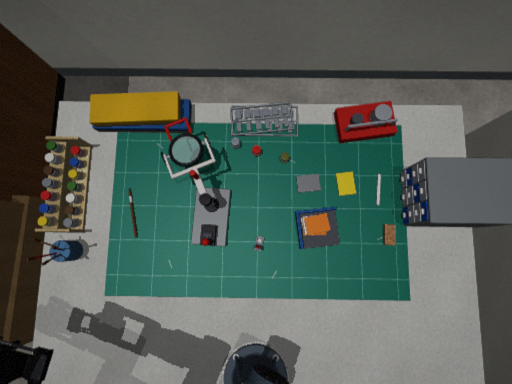

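```bash
python3 - <<'E'
from h import *
for n in ["top","scene"]:
    z=np.load(n+".npz"); p,P=z["p"],z["P"]; hsv=cv2.cvtColor(p,cv2.COLOR_RGB2HSV); X,Y,Z=P[...,0],P[...,1],P[...,2]
    H,S,V=[hsv[...,i] for i in range(3)]
    def rep(name,m):
        k,l,s,c=cv2.connectedComponentsWithStats(m.astype(np.uint8))
        for i in range(1,k):
            if s[i,4]<8: continue
            q=P[l==i]; r=cv2.minAreaRect((q[:,:2]*1000).astype(np.float32))
            print(n,name,"px",c[i].round(),s[i,4],"mean",q.mean(0).round(4),"zmax",q[:,2].max().round(3),"rect",np.round(r[0]),np.round(r[1]),round(r[2],1))
    reg=(X>0.3)&(X<0.85)&(Y>-0.45)&(Y<0.5)
    rep("blue",reg&(H>105)&(H<125)&(S>120)&(V>50)&(Z<.06)&(Y<0)&(Y>-.35)&(X<.6))
    rep("orange",reg&(H>5)&(H<20)&(S>150)&(V>120))
    rep("red",reg&((H<5)|(H>174))&(S>130)&(V>60)&(Y>.03))
    rep("tall",reg&(Z>.12)&(Z<.3)&(Y>0)&(Y<.35))
    rep("greybase",reg&(S<60)&(Z>.015)&(Z<.03)&(Y>0.05)&(Y<.3))
E
python3 - <<'E'
import cv2
import sys; sys.path.insert(0,'.')
a=cv2.imread('pics/top.png')[110:260,150:350]; cv2.imwrite('pics/c1.png',cv2.resize(a,None,fx=4,fy=4,interpolation=cv2.INTER_CUBIC))
E
```

```text
top blue px [307. 221.] 216 mean [ 0.5123 -0.1696  0.0351] zmax 0.045 rect [ 518. -173.] [ 93. 182.] 50.6
top orange px [317. 224.] 435 mean [ 0.5007 -0.2039  0.037 ] zmax 1.265 rect [ 481. -123.] [ 70. 245.] 12.6
top red px [177. 127.] 143 mean [0.7981 0.2618 0.1649] zmax 0.175 rect [810. 271.] [119.  82.] 35.5
top red px [192. 173.] 26 mean [0.6328 0.1903 0.2443] zmax 0.25 rect [633. 190.] [15. 13.] 76.3
top red px [205. 241.] 48 mean [0.4369 0.1689 0.0967] zmax 0.105 rect [435. 171.] [23. 28.] 48.4
top tall px [188. 157.] 1790 mean [0.6968 0.2173 0.1768] zmax 0.25 rect [683. 213.] [293. 151.] 20.5
top greybase px [212. 216.] 1325 mean [0.5262 0.1579 0.0227] zmax 0.03 rect [526. 164.] [120. 198.] 86.6
scene blue px [203. 252.] 340 mean [ 0.5186 -0.182   0.0321] zmax 0.045 rect [ 521. -180.] [ 92. 179.] 49.1
scene orange px [193. 256.] 404 mean [ 0.5007 -0.2075  0.0302] zmax 0.039 rect [ 492. -198.] [ 74. 102.] 14.0
scene red px [287. 152.] 53 mean [0.6346 0.1834 0.2244] zmax 0.25 rect [633. 186.] [14. 15.] 69.8
scene red px [338. 167.] 88 mean [0.7955 0.2644 0.1613] zmax 0.173 rect [768. 340.] [ 60. 258.] 14.8
scene red px [233. 166.] 24 mean [0.4382 0.1623 0.0973] zmax 0.106 rect [436. 163.] [15. 20.] 45.3
scene tall px [304. 165.] 1466 mean [0.6905 0.2072 0.1751] zmax 0.25 rect [682. 210.] [292. 161.] 24.3
scene greybase px [256. 192.] 905 mean [0.5391 0.1492 0.0221] zmax 0.03 rect [526. 161.] [127. 200.] 85.9
scene greybase px [312. 232.] 18 mean [0.7941 0.0732 0.0201] zmax 0.029 rect [794.  71.] [20. 10.] 17.0
```

View pics/c1.png

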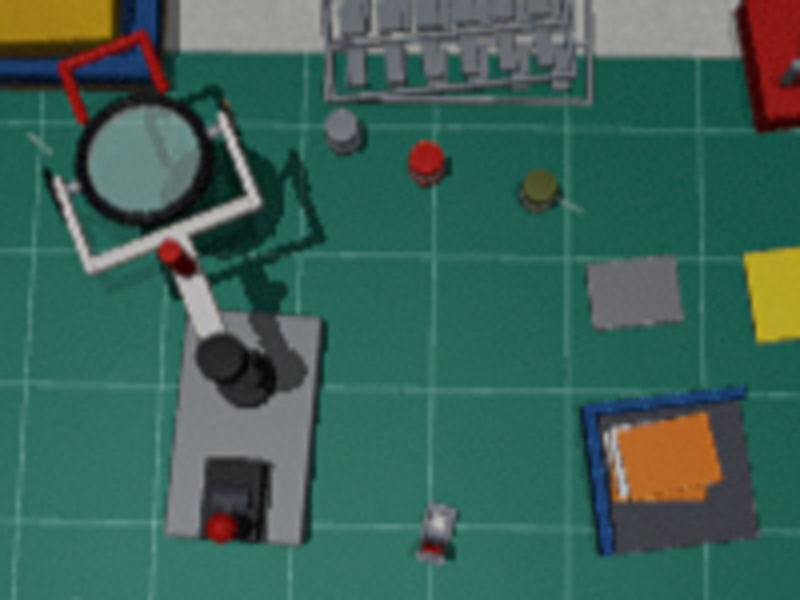

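```bash
cat >> h.py <<'E'
def go(*pts):
    """print normalised row shift for world targets (x,y,z,[angle of tool y, deg]) from the measured pose"""
    o=robot.get_obs(); M=R.from_quat(o["tool_rot"]).as_matrix(); p0=np.array(o["position"])
    ya=np.degrees(np.arctan2(M[1,1],M[0,1]))
    print("t",round(o["time"],2),"pos",p0.round(4),"yaw_y",round(ya,2),"F",np.round(o["ft_force"],1),"w",round(o["grip_width"],4),"q",np.round(o["q"],2))
    for t in pts:
        s=M.T@(np.array(t[:3])-p0)/.2
        tn=(-(t[3]-ya)+180)%360-180 if len(t)>3 else 0
        print(t,"->",s.round(3),"turn",round(tn/180,4),"rows",int(max(np.ceil(np.linalg.norm(s)*200/41.7),np.ceil(abs(tn)/7.16))))
E
python3 -c "
from h import *
go((.32,.5,.33),(.3,.5,.3))"
```

```text
t 0.1 pos [0.1372 0.6091 0.2297] yaw_y 77.29 F [-0.1  0.9  0.8] w 0.0871 q [ 1.17  0.53  1.43  0.    1.18 -0.18]
(0.32, 0.5, 0.33) -> [-1.011 -0.332 -0.501] turn 0.0 rows 6
(0.3, 0.5, 0.3) -> [-0.914 -0.354 -0.351] turn 0.0 rows 5
```

>>> {"method": "move_arm", "body": {
  "motion": "0 -0.9 -0.7 -0.5 0;0 -0.9 -0.7 -0.5 0;0 -0.9 -0.7 -0.5 0;0 -0.9 -0.7 -0.5 0;0 -0.9 -0.7 -0.5 0;0 -0.9 -0.7 -0.5 0;0 -0.9 -0.7 -0.5 0"
}}

```text
time: 0.68
position: [0.287, 0.4304, 0.3335]
tool_rot: [0.114, 0.994, 0.001, 0.003]
ft_force: [-1.0, -0.4, -0.1]
grip_width: 0.0489
grip_force: 0.0
```

>>> {"method": "move_arm", "body": {
  "motion": "0 -0.9 -1 0 0;0 -0.9 -1 0 0;0 -0.9 -1 0 0;0 -0.9 -1 0 0;0 -0.9 -1 0 0;0 -0.9 -1 0 0;0 -0.9 -1 0 0;0 -0.9 -1 0 0"
}}

```text
time: 1.35
position: [0.4157, 0.1961, 0.33]
tool_rot: [0.113, 0.994, -0.001, 0.0]
ft_force: [0.3, -0.4, -0.5]
grip_width: 0.0438
grip_force: 0.0
```

>>> {"method": "move_arm", "body": {
  "motion": "0 -0.2 -1 0 0;0 -0.2 -1 0 0;0 -0.2 -1 0 0;0 -0.2 -1 0 0;0 -0.2 -1 0 0;0 -0.2 -1 0 0;0 -0.2 -1 0 0"
}}

```text
time: 1.93
position: [0.4087, -0.0056, 0.3302]
tool_rot: [0.113, 0.994, 0.001, -0.0]
ft_force: [-1.0, 0.4, -0.8]
grip_width: 0.0434
grip_force: 0.0
```

>>> {"method": "move_arm", "body": {
  "motion": "0 -0.3 -0.8 0 -0.1;0 -0.3 -0.8 0 -0.1;0 -0.3 -0.8 0 -0.1;0 -0.3 -0.8 0 -0.1;0 -0.3 -0.8 0 -0.1;0 -0.3 -0.8 0 -0.1;0 -0.3 -0.8 0 -0.1"
}}

```text
time: 2.52
position: [0.4326, -0.1726, 0.3299]
tool_rot: [-0.047, 0.999, 0.001, -0.001]
ft_force: [-0.3, 1.3, -0.5]
grip_width: 0.0441
grip_force: 0.0
```

```bash
python3 - <<'E'
from h import *
go()
p,d,m=cam("wrist"); save("w1",cv2.resize(p,None,fx=1.5,fy=1.5)); np.savez("w1",p=p,d=d,P=cloud(d,m)); print(m["position"],rot(m).round(2).tolist())
E
```

```text
t 2.52 pos [ 0.4326 -0.1726  0.3299] yaw_y 95.33 F [-0.3  1.3 -0.5] w 0.0441 q [-0.62  0.19  1.68  0.    1.28 -2.29]
[ 0.36614898 -0.17939441  0.48501514] [[-0.09, 0.97, 0.24], [1.0, 0.09, 0.03], [0.0, 0.25, -0.97]]
```

View pics/w1.png

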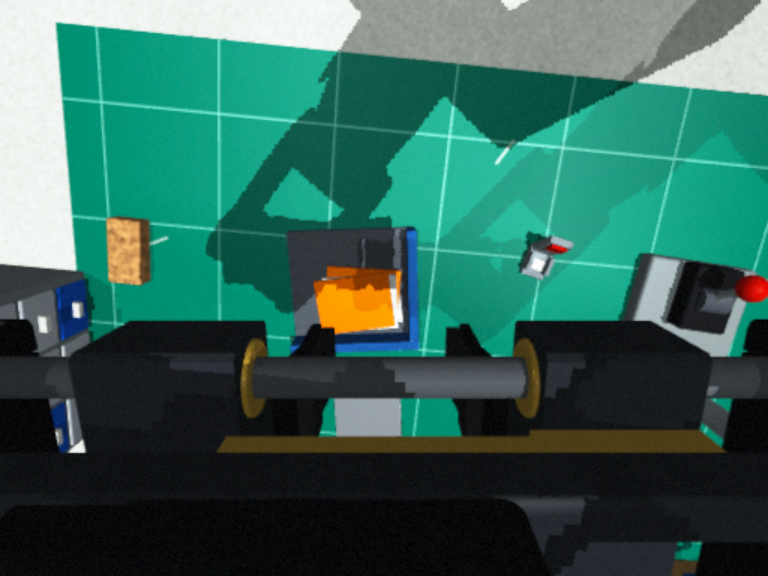

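```bash
python3 - <<'E'
from h import *
for n in ["w1","top","scene"]:
    z=np.load(n+".npz"); p,P=z["p"],z["P"]; hsv=cv2.cvtColor(p,cv2.COLOR_RGB2HSV)
    H,S,V=[hsv[...,i].astype(int) for i in range(3)]; X,Y,Z=[P[...,i] for i in range(3)]
    reg=(X>.38)&(X<.6)&(Y>-.3)&(Y<-.1)&(Z>.004)&(Z<.06)
    b=reg&(H>105)&(H<125)&(S>120)&(V>40)&(Z>.033)&(Z<.043)
    o=reg&(H>5)&(H<20)&(S>150)
    # cast onto plane z=.038 from cam for exactness
    q=P[b]; print(n,b.sum(), "zmean",q[:,2].mean().round(4))
    if n!="top":
        c=np.array(robot.camera_model("scene")["position"]) if n=="scene" else np.array([.36615,-.17939,.48502])
    else: c=np.array(robot.camera_model("top")["position"])
    q=c+(q-c)*((.038-c[2])/(q[:,2]-c[2]))[:,None]
    # separate: left fence = max y band ; far = max x
    for yaw in [6*np.pi/180]:
        e=np.array([np.cos(yaw),np.sin(yaw)]); f=np.array([-e[1],e[0]])
        u,v=q[:,:2]@e,q[:,:2]@f
        um,vm=np.percentile(u,98),np.percentile(v,98)
        L=(v>vm-.014)&(u<um-.02); F=(u>um-.014)&(v<vm-.02)
        for nm,s in(("left",L),("far",F)):
            if s.sum()<10: print(nm,s.sum()); continue
            vx,vy,x0,y0=cv2.fitLine(q[s,:2].astype(np.float32),cv2.DIST_HUBER,0,1e-5,1e-5).ravel()
            print(nm,s.sum(),"dir deg",np.degrees(np.arctan2(vy,vx)).round(2),"pt",round(float(x0),4),round(float(y0),4),"u/v range",u[s].min().round(4),u[s].max().round(4),v[s].min().round(4),v[s].max().round(4))
    q=P[o]; print("orange",o.sum(),q[:,2].mean().round(4),np.percentile(q,[1,99],axis=0).round(3).tolist(), cv2.minAreaRect((1000*q[:,:2]).astype(np.float32)))
E
```

```text
w1 772 zmean 0.0386
left 407 dir deg 7.08 pt 0.47 -0.1456 u/v range 0.4003 0.5072 -0.1989 -0.1893
far 257 dir deg -83.37 pt 0.5471 -0.194 u/v range 0.5186 0.5297 -0.3236 -0.2105
orange 1954 0.0305 [[0.466, -0.245, 0.009], [0.533, -0.158, 0.034]] ((505.4429626464844, -202.03842163085938), (79.41085052490234, 94.95198822021484), 2.184807300567627)
top 175 zmean 0.0383
left 92 dir deg 7.0 pt 0.4745 -0.1429 u/v range 0.4026 0.5079 -0.1981 -0.1855
far 65 dir deg -82.92 pt 0.5506 -0.2096 u/v range 0.5218 0.5298 -0.3221 -0.2078
orange 443 0.0311 [[0.468, -0.244, 0.016], [0.537, -0.157, 0.038]] ((503.90313720703125, -201.55007934570312), (71.53315734863281, 91.04947662353516), 1.3050848245620728)
scene 207 zmean 0.0373
left 73 dir deg 7.56 pt 0.4789 -0.1478 u/v range 0.4067 0.5118 -0.2038 -0.1914
far 112 dir deg -82.7 pt 0.5526 -0.2154 u/v range 0.5206 0.5338 -0.3298 -0.2126
orange 405 0.0302 [[0.459, -0.247, 0.007], [0.535, -0.161, 0.037]] ((491.6478576660156, -198.46926879882812), (74.01365661621094, 102.27802276611328), 14.387876510620117)
```

```bash
cat >> h.py <<'E'
YAW=np.radians(7); e=np.array([np.cos(YAW),np.sin(YAW)]); f=np.array([-e[1],e[0]])
def uv(u,v,z,a=None):
    t=tuple((u*e+v*f).round(5))+(z,); return t if a is None else t+(a,)
def loc():
    p=np.array(robot.get_obs()["position"]); print("uv",(p[:2]@e).round(4),(p[:2]@f).round(4))
E
python3 -c "
from h import *
go(uv(.405,-.255,.18,97),uv(.405,-.255,.06,97),uv(.405,-.255,.0185,97))"
```

```text
t 2.57 pos [ 0.4322 -0.1719  0.3299] yaw_y 95.4 F [-1.1 -1.2 -0.2] w 0.0437 q [-0.62  0.19  1.68  0.    1.28 -2.29]
(np.float64(0.43306), np.float64(-0.20374), 0.18, 97) -> [ 0.01  -0.161  0.749] turn -0.0089 rows 4
(np.float64(0.43306), np.float64(-0.20374), 0.06, 97) -> [ 0.009 -0.162  1.349] turn -0.0089 rows 7
(np.float64(0.43306), np.float64(-0.20374), 0.0185, 97) -> [ 0.009 -0.163  1.557] turn -0.0089 rows 8
```

>>> {"method": "move_arm", "body": {
  "motion": "0 0.01 -0.16 0.97 -0.009;0 0.01 -0.16 0.97 -0.009;0 0.01 -0.16 0.97 -0.009;0 0.01 -0.16 0.97 -0.009;0 0.01 -0.16 0.97 -0.009;0 0.01 -0.16 0.97 -0.009;0 0.01 -0.16 0.97 -0.009"
}}

```text
time: 3.15
position: [0.4325, -0.2038, 0.1358]
tool_rot: [-0.061, 0.998, 0.002, -0.002]
ft_force: [1.3, -0.0, 0.2]
grip_width: 0.0435
grip_force: 0.0
```

```bash
python3 -c "
from h import *
loc();go(uv(.405,-.255,.0185,97))"
```

```text
uv 0.4045 -0.255
t 3.15 pos [ 0.4325 -0.2038  0.1358] yaw_y 97.03 F [ 1.3 -0.   0.2] w 0.0435 q [-0.67  0.49  1.88  0.    0.78 -2.37]
(np.float64(0.43306), np.float64(-0.20374), 0.0185, 97) -> [-0.004 -0.002  0.587] turn 0.0002 rows 3
```

>>> {"method": "move_arm", "body": {
  "motion": "0 0 0 0.2 0;0 0 0 0.4 0;0 0 0 0.5 0;0 0 0 0.585 0;0 0 0 0.585 0;0 0 0 0.585 0"
}}

```text
time: 3.65
position: [0.4345, -0.2062, 0.0212]
tool_rot: [-0.061, 0.998, -0.001, 0.001]
ft_force: [0.2, -1.2, -0.3]
grip_width: 0.0438
grip_force: 0.0
```

>>> {"method": "move_arm", "body": {
  "motion": "0 -0.03 0 0 0;0 -0.05 0 0 0;0 -0.07 0 0 0;0 -0.09 0 0 0;0 -0.11 0 0 0;0 -0.13 0 0 0;0 -0.15 0 0 0;0 -0.16 0 0 0;0 -0.17 0 0 0;0 -0.175 0 0 0"
}}

```text
time: 4.48
position: [0.4677, -0.2019, 0.0194]
tool_rot: [-0.06, 0.998, 0.0, -0.0]
ft_force: [-2.0, 0.1, 1.8]
grip_width: 0.0432
grip_force: 0.8
```

```bash
python3 - <<'E'
from h import *
loc();go()
p,d,m=cam("wrist"); save("w2",cv2.resize(p[100:300,120:420],None,fx=2.5,fy=2.5))
E
```

```text
uv 0.4396 -0.2574
t 4.48 pos [ 0.4677 -0.2019  0.0194] yaw_y 96.92 F [-2.   0.1  1.8] w 0.0432 q [-0.63  0.73  1.87 -0.    0.54 -2.32]
```

View pics/w2.png

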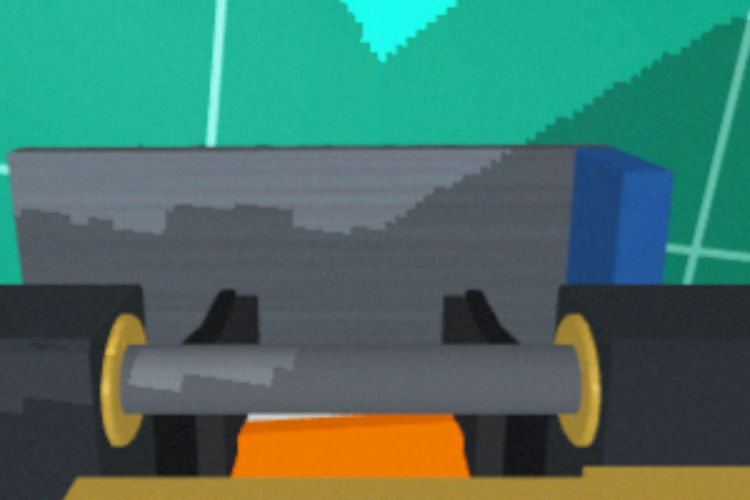

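>>> {"method": "move_arm", "body": {
  "motion": "0 -0.01 0 0 0;0 -0.015 0 0 0;0 -0.02 0 0 0;0 -0.025 0 0 0;0 -0.03 0 0 0;0 -0.03 0 0 0"
}}

```text
time: 5.03
position: [0.4729, -0.2012, 0.0193]
tool_rot: [-0.061, 0.998, 0.0, -0.001]
ft_force: [-4.8, -1.1, 0.4]
grip_width: 0.0432
grip_force: 2.3
```

>>> {"method": "move_arm", "body": {
  "motion": "0 -0.01 0 0 0;0 -0.01 0 0 0;0 -0.02 0 0 0;0 -0.02 0 0 0"
}}

```text
time: 5.37
position: [0.4731, -0.201, 0.019]
tool_rot: [-0.062, 0.998, 0.001, -0.005]
ft_force: [-14.7, -8.7, 3.1]
grip_width: 0.0435
grip_force: 8.0
```

```bash
python3 - <<'E'
from h import *
loc();go()
E
```

```text
uv 0.445 -0.2572
t 5.37 pos [ 0.4731 -0.201   0.019 ] yaw_y 97.08 F [-14.7  -8.7   3.1] w 0.0435 q [-0.62  0.74  1.85 -0.01  0.56 -2.31]
```

```bash
python3 - <<'E'
from h import *
go(uv(.415,-.257,.019,97),uv(.415,-.257,.12,97),uv(.478,-.355,.12,7))
E
```

```text
t 5.37 pos [ 0.4731 -0.201   0.019 ] yaw_y 97.08 F [-14.7  -8.7   3.1] w 0.0435 q [-0.62  0.74  1.85 -0.01  0.56 -2.31]
(np.float64(0.44323), np.float64(-0.20451), 0.019, 97) -> [0.15  0.001 0.002] turn 0.0004 rows 1
(np.float64(0.44323), np.float64(-0.20451), 0.12, 97) -> [ 0.155  0.003 -0.503] turn 0.0004 rows 3
(np.float64(0.5177), np.float64(-0.2941), 0.12, 7) -> [-0.159 -0.488 -0.508] turn 0.5004 rows 13
```

>>> {"method": "move_arm", "body": {
  "motion": "0 0.05 0 0 0;0 0.15 0 0 0;0 0.15 0 -0.2 0;0 0.15 0 -0.4 0;0 0.15 0 -0.5 0;-0.54 -0.16 -0.49 -0.5 0.5;-0.54 -0.16 -0.49 -0.5 0.5;-0.54 -0.16 -0.49 -0.5 0.5;-0.54 -0.16 -0.49 -0.5 0.5;-0.54 -0.16 -0.49 -0.5 0.5;-0.54 -0.16 -0.49 -0.5 0.5;-0.54 -0.16 -0.49 -0.5 0.5"
}}

```text
time: 6.37
position: [0.5228, -0.2953, 0.1198]
tool_rot: [0.372, 0.928, -0.0, 0.002]
ft_force: [0.1, 0.7, -0.0]
grip_width: 0.0201
grip_force: 0.0
```

```bash
python3 - <<'E'
from h import *
loc();go(uv(.478,-.355,.12,7))
E
```

```text
uv 0.4829 -0.3568
t 6.37 pos [ 0.5228 -0.2953  0.1198] yaw_y 46.38 F [ 0.1  0.7 -0. ] w 0.0201 q [-0.7   0.64  1.59  0.    0.91 -1.51]
(np.float64(0.5177), np.float64(-0.2941), 0.12, 7) -> [ 0.023 -0.013 -0.001] turn 0.2188 rows 6
```

>>> {"method": "move_arm", "body": {
  "motion": "-0.54 0.02 -0.013 0 0.219;-0.54 0.02 -0.013 0 0.219;-0.54 0.02 -0.013 0 0.219;-0.54 0.02 -0.013 0 0.219;-0.54 0.02 -0.013 0 0.219;-0.54 0.02 -0.013 0 0.219;-0.54 0.02 -0.013 0 0.219"
}}

```text
time: 6.95
position: [0.518, -0.2942, 0.12]
tool_rot: [0.661, 0.751, 0.0, 0.002]
ft_force: [-0.4, 0.0, 1.0]
grip_width: 0.02
grip_force: 0.0
```

```bash
python3 - <<'E'
from h import *
loc();go(uv(.478,-.345,.019,7))
p,d,m=cam("wrist"); save("w3",cv2.resize(p,None,fx=1.5,fy=1.5))
E
```

```text
uv 0.4782 -0.3552
t 6.95 pos [ 0.518  -0.2942  0.12  ] yaw_y 7.27 F [-0.4  0.   1. ] w 0.02 q [-0.7   0.63  1.61  0.    0.9  -0.83]
(np.float64(0.51648), np.float64(-0.28417), 0.019, 7) -> [ 0.052 -0.002  0.505] turn 0.0015 rows 3
```

View pics/w3.png

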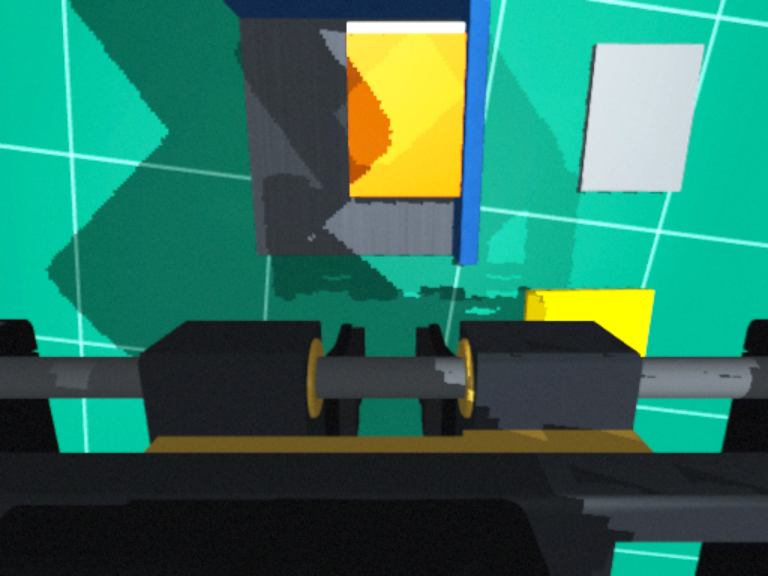

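>>> {"method": "move_arm", "body": {
  "motion": "-0.54 0.05 0 0.2 0;-0.54 0.05 0 0.4 0;-0.54 0.05 0 0.47 0;-0.54 0.05 0 0.505 0;-0.54 0.05 0 0.505 0"
}}

```text
time: 7.42
position: [0.515, -0.2831, 0.0175]
tool_rot: [0.66, 0.751, 0.0, -0.001]
ft_force: [0.9, -0.1, 0.3]
grip_width: 0.0202
grip_force: 0.0
```

>>> {"method": "move_arm", "body": {
  "motion": "-0.54 0.03 0 0 0;-0.54 0.06 0 0 0;-0.54 0.09 0 0 0;-0.54 0.12 0 0 0;-0.54 0.14 0 0 0;-0.54 0.16 0 0 0;-0.54 0.18 0 0 0;-0.54 0.19 0 0 0;-0.54 0.2 0 0 0;-0.54 0.2 0 0 0"
}}

```text
time: 8.25
position: [0.5103, -0.2439, 0.0186]
tool_rot: [0.66, 0.751, -0.0, 0.0]
ft_force: [0.0, -0.8, -0.0]
grip_width: 0.0201
grip_force: 0.0
```

```bash
python3 - <<'E'
from h import *
loc();go()
E
```

```text
uv 0.4768 -0.3042
t 8.25 pos [ 0.5103 -0.2439  0.0186] yaw_y 7.37 F [ 0.  -0.8 -0. ] w 0.0201 q [-0.64  0.77  1.72 -0.    0.65 -0.77]
```

Expected contact near v = -0.298.

>>> {"method": "move_arm", "body": {
  "motion": "-0.54 0.01 0 0 0;-0.54 0.015 0 0 0;-0.54 0.02 0 0 0;-0.54 0.025 0 0 0;-0.54 0.03 0 0 0;-0.54 0.03 0 0 0"
}}

```text
time: 8.75
position: [0.5097, -0.2381, 0.0186]
tool_rot: [0.66, 0.751, 0.0, 0.0]
ft_force: [0.4, -1.7, -0.1]
grip_width: 0.0202
grip_force: 0.6
```

>>> {"method": "move_arm", "body": {
  "motion": "-0.54 0.01 0 0 0;-0.54 0.01 0 0 0;-0.54 0.02 0 0 0;-0.54 0.02 0 0 0"
}}

```text
time: 9.08
position: [0.5096, -0.2365, 0.0188]
tool_rot: [0.66, 0.751, -0.001, 0.002]
ft_force: [-2.5, -8.3, -0.6]
grip_width: 0.0204
grip_force: 4.1
```

```bash
python3 - <<'E'
from h import *
loc();go()
E
```

```text
uv 0.477 -0.2968
t 9.08 pos [ 0.5096 -0.2365  0.0188] yaw_y 7.44 F [-2.5 -8.3 -0.6] w 0.0204 q [-0.63  0.76  1.74 -0.    0.64 -0.76]
```

>>> {"method": "move_arm", "body": {
  "motion": "-0.54 0.008 0 0 0;-0.54 0.008 0 0 0;-0.54 0.008 0 0 0;-0.54 -0.05 0 0 0;-0.54 -0.15 0 0 0;-0.54 -0.27 0 -0.1 0;-0.54 -0.3 0 -0.3 0;-0.54 -0.3 0 -0.5 0;-0.54 -0.3 0 -0.5 0;-0.54 -0.3 0 -0.5 0"
}}

```text
time: 9.92
position: [0.5178, -0.2943, 0.121]
tool_rot: [0.66, 0.751, 0.0, 0.002]
ft_force: [-0.3, 0.2, -0.6]
grip_width: 0.0203
grip_force: 0.0
```

```bash
python3 - <<'E'
from h import *
loc();go(uv(.405,-.3,.12,97))
p,d,m=cam("wrist"); save("w4",cv2.resize(p[0:180,130:350],None,fx=3.3,fy=3.3,interpolation=cv2.INTER_CUBIC))
E
```

```text
uv 0.4781 -0.3552
t 9.92 pos [ 0.5178 -0.2943  0.121 ] yaw_y 7.34 F [-0.3  0.2 -0.6] w 0.0203 q [-0.7   0.63  1.61  0.    0.9  -0.83]
(np.float64(0.43854), np.float64(-0.24841), 0.12, 97) -> [ 0.278 -0.364  0.003] turn -0.4981 rows 13
```

View pics/w4.png

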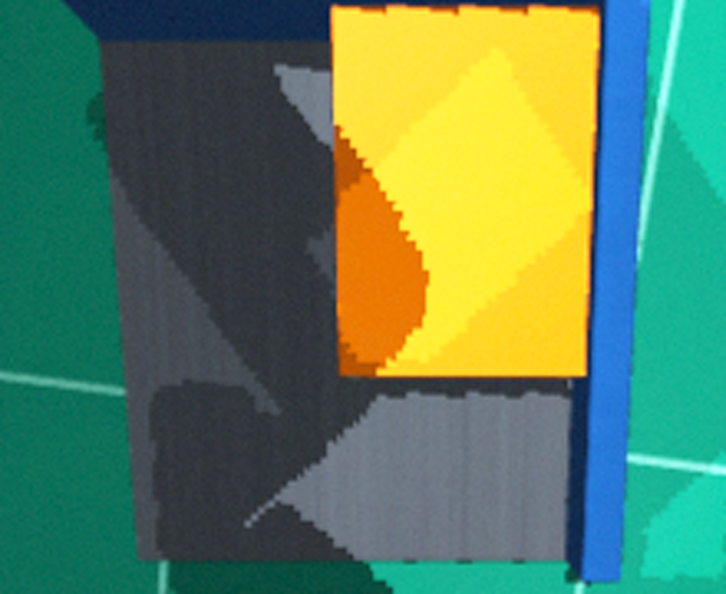

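>>> {"method": "move_arm", "body": {
  "motion": "0 0.53 -0.33 0 -0.498;0 0.53 -0.33 0 -0.498;0 0.53 -0.33 0 -0.498;0 0.53 -0.33 0 -0.498;0 0.53 -0.33 0 -0.498;0 0.53 -0.33 0 -0.498;0 0.53 -0.33 0 -0.498;0 0.53 -0.33 0 -0.498;0 0.53 -0.33 0 -0.498;0 0.53 -0.33 0 -0.498;0 0.53 -0.33 0 -0.498;0 0.53 -0.33 0 -0.498"
}}

```text
time: 10.97
position: [0.4361, -0.1952, 0.1168]
tool_rot: [-0.032, 0.999, 0.002, -0.002]
ft_force: [-0.1, 0.5, -2.0]
grip_width: 0.0436
grip_force: 0.0
```

```bash
python3 - <<'E'
from h import *
loc();go(uv(.42,-.25,.019,97))
E
```

```text
uv 0.4091 -0.2469
t 10.97 pos [ 0.4361 -0.1952  0.1168] yaw_y 93.67 F [-0.1  0.5 -2. ] w 0.0436 q [-0.66  0.52  1.9   0.    0.73 -2.29]
(np.float64(0.44734), np.float64(-0.19695), 0.019, 97) -> [-0.057 -0.014  0.489] turn -0.0185 rows 3
```

>>> {"method": "move_arm", "body": {
  "motion": "0 -0.03 -0.015 0.2 -0.018;0 -0.03 -0.015 0.4 -0.018;0 -0.03 -0.015 0.47 -0.018;0 -0.03 -0.015 0.49 -0.018;0 -0.07 -0.015 0.49 -0.018;0 -0.11 -0.015 0.49 -0.018;0 -0.14 -0.015 0.49 -0.018;0 -0.16 -0.015 0.49 -0.018;0 -0.17 -0.015 0.49 -0.018;0 -0.17 -0.015 0.49 -0.018"
}}

```text
time: 11.8
position: [0.4722, -0.1982, 0.0212]
tool_rot: [-0.058, 0.998, -0.001, 0.0]
ft_force: [-1.7, -0.6, -0.0]
grip_width: 0.0433
grip_force: 0.3
```

```bash
python3 - <<'E'
from h import *
loc();go()
E
```

```text
uv 0.4446 -0.2543
t 11.8 pos [ 0.4722 -0.1982  0.0212] yaw_y 96.6 F [-1.7 -0.6 -0. ] w 0.0433 q [-0.62  0.73  1.86 -0.    0.55 -2.3 ]
```

>>> {"method": "move_arm", "body": {
  "motion": "0 -0.01 0 0 0;0 -0.015 0 0 0;0 -0.015 0 0 0;0 0.02 0 0 0;0 0.1 0 0 0;0 0.15 0 -0.1 0;0 0.15 0 -0.3 0;0 0.15 0 -0.5 0;0 0.15 0 -0.7 0;0 0.15 0 -0.9 0;0 0.15 0 -1 0;0 0.15 0 -1 0"
}}

```text
time: 12.8
position: [0.4447, -0.203, 0.2258]
tool_rot: [-0.057, 0.998, -0.004, 0.005]
ft_force: [-0.2, -0.2, -0.3]
grip_width: 0.0437
grip_force: 0.0
```

```bash
python3 - <<'E'
from h import *
loc();go()
for n in ["top","scene"]:
    if n=="top":
        p,d,m=cam(n); P=cloud(d,m); np.savez("top2",p=p,P=P)
    else:
        z=np.load(n+".npz"); p,P=z["p"],z["P"]
    hsv=cv2.cvtColor(p,cv2.COLOR_RGB2HSV); H,S,V=[hsv[...,i].astype(int) for i in range(3)]; X,Y,Z=[P[...,i] for i in range(3)]
    reg=(X>.45)&(X<.85)&(Y>.05)&(Y<.35)
    print(n,"z hist",np.histogram(Z[reg&(Z>.12)],np.arange(.12,.27,.01)))
    cap=reg&(Z>.178)&(V<90)&(X<.6)
    q=P[cap]; print("cap",len(q),q.mean(0).round(4),cv2.minEnclosingCircle((1000*q[:,:2]).astype(np.float32)) if len(q) else 0, np.histogram(q[:,2],np.arange(.175,.25,.01))[0])
    wh=reg&(S<50)&(V>130)&(Z>.14)&(Z<.19); q=P[wh]; print("white",len(q),cv2.minAreaRect((1000*q[:,:2]).astype(np.float32)))
    rim=reg&(V<60)&(Z>.15)&(Z<.19)&(X>.64); q=P[rim]; print("rim",len(q),cv2.minEnclosingCircle((1000*q[:,:2]).astype(np.float32)))
    red=reg&((H<6)|(H>174))&(S>130)&(V>60)
    q=P[red&(X>.72)]; print("bar",len(q),cv2.minAreaRect((1000*q[:,:2]).astype(np.float32)),q[:,2].min(),q[:,2].max())
    q=P[red&(Z>.235)&(X<.7)]; print("knob",q.mean(0),len(q))
    q=P[red&(X<.5)]; print("tip",q.mean(0),len(q),cv2.minAreaRect((1000*q[:,:2]).astype(np.float32)),q[:,2].max())
    b=reg&(S<60)&(Z>.016)&(Z<.03)&(V>60); print("base",cv2.minAreaRect((1000*P[b][:,:2]).astype(np.float32)))
    blk=reg&(V<70)&(Z>.03)&(Z<.075)&(X<.52); q=P[blk]; print("blk",len(q),cv2.minAreaRect((1000*q[:,:2]).astype(np.float32)),q[:,2].max())
E
```

```text
uv 0.4166 -0.2557
t 12.8 pos [ 0.4447 -0.203   0.2258] yaw_y 96.52 F [-0.2 -0.2 -0.3] w 0.0437 q [-0.66  0.35  1.78  0.    1.   -2.34]
top z hist (array([   0,    0,    0,    3,  225, 1275,  226,   15,    5,    6,    5,
          5,   30,    0,    0]), array([0.12, 0.13, 0.14, 0.15, 0.16, 0.17, 0.18, 0.19, 0.2 , 0.21, 0.22,
       0.23, 0.24, 0.25, 0.26, 0.27]))
cap 110 [0.5649 0.1608 0.1828] ((565.6165161132812, 161.4379425048828), 18.344728469848633) [97 13  0  0  0  0  0]
white 431 ((679.9359130859375, 219.24696350097656), (157.4506378173828, 175.2789764404297), 76.53575134277344)
rim 308 ((721.6067504882812, 227.1558074951172), 76.75946044921875)
bar 149 ((810.0671997070312, 271.3841247558594), (122.46448516845703, 82.24331665039062), 35.46393966674805) 0.01706132849894826 0.17517721624837623
knob [0.63269815 0.19021683 0.2446717 ] 26<stdin>:18: RuntimeWarning: Mean of empty slice.
  ret = um.true_divide(
Traceback (most recent call last):
ValueError: zero-size array to reduction operation maximum which has no identity
```

```bash
python3 - <<'E'
from h import *
go((.54,-.01,.32,105),(.633,.189,.32,113))
E
```

```text
t 12.85 pos [ 0.4433 -0.2021  0.2233] yaw_y 96.52 F [-0.2 -0.7  0.1] w 0.0432 q [-0.66  0.35  1.78  0.    1.   -2.34]
(0.54, -0.01, 0.32, 105) -> [-0.592  0.897 -0.484] turn -0.0471 rows 6
(0.633, 0.189, 0.32, 113) -> [-1.167  1.833 -0.485] turn -0.0916 rows 11
```

>>> {"method": "move_arm", "body": {
  "motion": "0 -0.6 0.9 -0.48 -0.09;0 -0.6 0.9 -0.48 -0.09;0 -0.6 0.9 -0.48 -0.09;0 -0.6 0.9 -0.48 -0.09;0 -0.6 0.9 -0.48 -0.09;0 -0.6 0.9 -0.48 -0.09;0 -0.6 0.9 -0.48 -0.09;0 -0.6 0.9 -0.48 -0.09"
}}

```text
time: 13.52
position: [0.5404, -0.0075, 0.3151]
tool_rot: [-0.199, 0.98, 0.0, -0.001]
ft_force: [-0.4, -1.5, -1.0]
grip_width: 0.0437
grip_force: 0.0
```

```bash
python3 - <<'E'
from h import *
go((.633,.189,.30,113))
E
```

```text
t 13.52 pos [ 0.5404 -0.0075  0.3151] yaw_y 112.92 F [-0.4 -1.5 -1. ] w 0.0437 q [-0.22  0.32  1.53  0.    1.29 -2.19]
(0.633, 0.189, 0.3, 113) -> [-0.809  0.724  0.075] turn -0.0005 rows 6
```

>>> {"method": "move_arm", "body": {
  "motion": "0 -0.81 0.725 0 0;0 -0.81 0.725 0 0;0 -0.81 0.725 0 0;0 -0.81 0.725 0 0;0 -0.81 0.725 0 0;0 -0.81 0.725 0 0;0 -0.81 0.725 0 0"
}}

```text
time: 14.1
position: [0.6337, 0.1885, 0.3134]
tool_rot: [-0.198, 0.98, 0.0, -0.002]
ft_force: [0.4, -0.4, -0.4]
grip_width: 0.0438
grip_force: 0.0
```

```bash
python3 - <<'E'
from h import *
go((.633,.189,.215,113))
p,d,m=cam("wrist"); save("w5",cv2.resize(p,None,fx=1.5,fy=1.5))
E
```

```text
t 14.1 pos [0.6337 0.1885 0.3134] yaw_y 112.86 F [ 0.4 -0.4 -0.4] w 0.0438 q [ 0.12  0.51  1.23  0.    1.41 -1.85]
(0.633, 0.189, 0.215, 113) -> [0.    0.003 0.492] turn -0.0008 rows 3
```

View pics/w5.png

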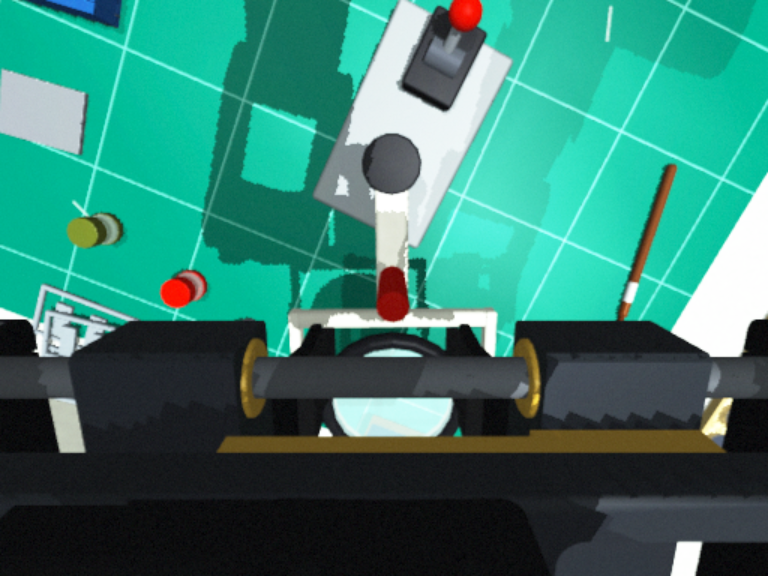

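>>> {"method": "move_arm", "body": {
  "motion": "0 0 0.002 0.2 0;0 0 0.002 0.4 0;0 0 0.002 0.49 0;0 0 0.002 0.49 0;-0.7 0 0.002 0.49 0;-0.7 0 0.002 0.49 0;-0.7 0 0.002 0.49 0;-0.7 0 0.002 0.49 0",
  "newtons": 20
}}

```text
time: 14.82
position: [0.6351, 0.1874, 0.2209]
tool_rot: [-0.197, 0.98, -0.0, 0.002]
ft_force: [-0.2, 0.6, 0.1]
grip_width: 0.0245
grip_force: 0.0
```

>>> {"method": "move_arm", "body": {
  "motion": "-0.7 0.0015 -0.033 0 0.028;-0.7 0.006 -0.066 0 0.056;-0.7 0.013 -0.099 0 0.085;-0.7 0.023 -0.13 0 0.113;-0.7 0.036 -0.161 0 0.141;-0.7 0.052 -0.19 0 0.169;-0.7 0.07 -0.218 0 0.198;-0.7 0.091 -0.244 0 0.226;-0.7 0.113 -0.269 0 0.254;-0.7 0.138 -0.291 0 0.282;-0.7 0.165 -0.311 0 0.311;-0.7 0.193 -0.328 0 0.339"
}}

```text
time: 15.82
position: [0.6246, 0.1147, 0.2208]
tool_rot: [0.33, 0.944, 0.003, 0.001]
ft_force: [0.5, 7.2, 2.3]
grip_width: 0.0171
grip_force: 20.0
```

```bash
python3 - <<'E'
from h import *
go((.5533,.0858,.215,-8.6)); print(robot.get_obs()["grip_force"])
E
```

```text
t 15.82 pos [0.6246 0.1147 0.2208] yaw_y 51.48 F [0.5 7.2 2.3] w 0.0171 q [ 0.    0.55  1.42  0.    1.17 -0.9 ]
(0.5533, 0.0858, 0.215, -8.6) -> [ 0.189 -0.335  0.027] turn 0.3338 rows 9
19.991489150561392
```

>>> {"method": "move_arm", "body": {
  "motion": "-0.7 0.0015 -0.033 0 0.028;-0.7 0.006 -0.066 0 0.056;-0.7 0.013 -0.099 0 0.085;-0.7 0.023 -0.13 0 0.113;-0.7 0.036 -0.161 0 0.141;-0.7 0.052 -0.19 0 0.169;-0.7 0.07 -0.218 0 0.198;-0.7 0.091 -0.244 0 0.226;-0.7 0.113 -0.269 0 0.254;-0.7 0.138 -0.291 0 0.282;-0.7 0.163 -0.311 0 0.308;-0.7 0.187 -0.33 0 0.333"
}}

```text
time: 16.82
position: [0.5561, 0.0855, 0.2208]
tool_rot: [0.757, 0.653, 0.004, 0.002]
ft_force: [3.7, 7.3, -0.3]
grip_width: 0.0177
grip_force: 20.0
```

>>> {"method": "move_arm", "body": {
  "motion": "-0.7 0 0 0 0;-0.7 0 0 0 0;-0.7 0 0 0 0"
}}

```text
time: 17.07
position: [0.5545, 0.0857, 0.2207]
tool_rot: [0.756, 0.654, 0.003, 0.0]
ft_force: [-0.1, 5.4, 3.7]
grip_width: 0.017
grip_force: 20.0
```

```bash
python3 - <<'E'
from h import *
go((.5533,.0858,.215,-8.6)); print(robot.get_obs()["grip_force"])
p,d,m=cam("top"); P=cloud(d,m); save("top3",cv2.resize(p[110:280,150:370],None,fx=3.5,fy=3.5)); np.savez("top3",p=p,P=P)
E
```

```text
t 17.07 pos [0.5545 0.0857 0.2207] yaw_y -8.25 F [-0.1  5.4  3.7] w 0.017 q [-0.05  0.45  1.61  0.    1.08  0.09]
(0.5533, 0.0858, 0.215, -8.6) -> [-0.001 -0.006  0.029] turn 0.0019 rows 1
19.9904585047625
```

View pics/top3.png

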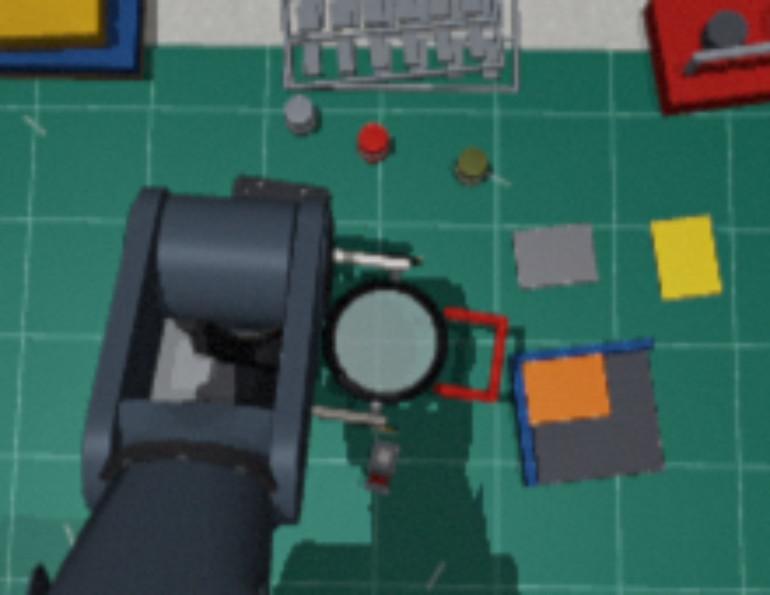

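```bash
python3 - <<'E'
from h import *
z=np.load("top3.npz"); p,P=z["p"],z["P"]; hsv=cv2.cvtColor(p,cv2.COLOR_RGB2HSV); H,S,V=[hsv[...,i].astype(int) for i in range(3)]; X,Y,Z=[P[...,i] for i in range(3)]
reg=(Y<.075)&(Y>-.15)&(X>.4)&(X<.7)
m=reg&(Z>.15)&(Z<.19)
q=P[m&(S<70)|(m&(V<60))]
red=m&((H<6)|(H>174))&(S>130); qb=P[red]
rim=P[m&(V<70)&~red][:,:2]
(c,r)=cv2.minEnclosingCircle((1000*rim).astype(np.float32)); print("rim",len(rim),c,r)
# circle lsq
A=np.c_[2*rim,np.ones(len(rim))]; s=np.linalg.lstsq(A,(rim**2).sum(1),rcond=None)[0]; print("lsq",s[:2],np.sqrt(s[2]+s[:2]@s[:2]))
print("bar",len(qb),qb.mean(0),cv2.minAreaRect((1000*qb[:,:2]).astype(np.float32)))
far=qb[qb[:,1]<np.percentile(qb[:,1],45)]; print("outer bar",far.mean(0))
col=np.array([.5645,.1605]); st=np.array([.5123,-.1859])
b=np.degrees(np.arctan2(*(st-col)[::-1])); print("stack bearing",b)
L=s[:2]; print("lens bearing",np.degrees(np.arctan2(*(L-col)[::-1])),np.linalg.norm(L-col)); 
bm=far.mean(0)[:2]; print("bar bearing",np.degrees(np.arctan2(*(bm-col)[::-1])),np.linalg.norm(bm-col))
E
```

```text
rim 377 (541.62353515625, -8.242476463317871) 78.07250213623047
lsq [ 0.54374985 -0.00826649] 0.05239289691309535
bar 158 [ 0.5314629  -0.08986943  0.16755184] ((532.6935424804688, -82.76811981201172), (54.87344741821289, 76.86432647705078), 82.61673736572266)
outer bar [ 0.53454021 -0.10570449  0.16640679]
stack bearing -98.5695849786607
lens bearing -97.00944020457972 0.17003733674109975
bar bearing -96.42129173537657 0.26788508394535937
```

>>> {"method": "move_arm", "body": {
  "motion": "-0.7 0 -0.012 0 0.008;-0.7 0 -0.012 0 0.008;-0.7 0 -0.012 0 0.008;-0.7 0 -0.012 0 0.008"
}}

```text
time: 17.45
position: [0.5537, 0.0858, 0.2208]
tool_rot: [0.764, 0.645, 0.004, 0.001]
ft_force: [3.7, 5.1, 0.1]
grip_width: 0.0177
grip_force: 20.0
```

```bash
python3 - <<'E'
from h import *
go()
p,d,m=cam("top"); P=cloud(d,m); hsv=cv2.cvtColor(p,cv2.COLOR_RGB2HSV); H,S,V=[hsv[...,i].astype(int) for i in range(3)]; X,Y,Z=[P[...,i] for i in range(3)]
m=(Y<.075)&(Y>-.15)&(X>.4)&(X<.7)&(Z>.15)&(Z<.19)
red=m&((H<6)|(H>174))&(S>130); qb=P[red]
rim=P[m&(V<70)&~red][:,:2]
A=np.c_[2*rim,np.ones(len(rim))]; s=np.linalg.lstsq(A,(rim**2).sum(1),rcond=None)[0]
col=np.array([.5645,.1605]); L=s[:2]; print(L,"lens bearing",np.degrees(np.arctan2(*(L-col)[::-1])))
far=qb[qb[:,1]<np.percentile(qb[:,1],45)].mean(0); print("bar",far, np.degrees(np.arctan2(*(far[:2]-col)[::-1])),cv2.minAreaRect((1000*qb[:,:2]).astype(np.float32)))
E
```

```text
t 17.45 pos [0.5537 0.0858 0.2208] yaw_y -9.67 F [3.7 5.1 0.1] w 0.0177 q [-0.05  0.45  1.61  0.    1.07  0.12]
[ 0.54104146 -0.00759098] lens bearing -97.94480274143875
bar [ 0.53061538 -0.10542908  0.16644146] -97.26148498192865 ((529.43603515625, -82.1689453125), (56.66952133178711, 77.21129608154297), 80.14494323730469)
```

>>> {"method": "move_arm", "body": {
  "motion": "0 0 0 0 0;0 0 0 0 0;0 0 0 0 0;0 0 0 0 0;0 0 0 -0.2 0;0 0 0 -0.4 0;0 0 0 -0.55 0;0 0 0 -0.55 0"
}}

```text
time: 18.17
position: [0.5548, 0.0838, 0.3359]
tool_rot: [0.764, 0.645, 0.005, 0.005]
ft_force: [0.8, 0.1, 0.4]
grip_width: 0.0436
grip_force: 0.0
```

```bash
python3 - <<'E'
from h import *
go((.529,-.106,.32,-98))
E
```

```text
t 18.17 pos [0.5548 0.0838 0.3359] yaw_y -9.67 F [0.8 0.1 0.4] w 0.0436 q [-0.05  0.33  1.47 -0.    1.33  0.12]
(0.529, -0.106, 0.32, -98) -> [-0.958  0.031  0.078] turn 0.4907 rows 13
```

>>> {"method": "move_arm", "body": {
  "motion": "-0.3 -0.95 0.03 0.08 0.49;-0.3 -0.95 0.03 0.08 0.49;-0.3 -0.95 0.03 0.08 0.49;-0.3 -0.95 0.03 0.08 0.49;-0.3 -0.95 0.03 0.08 0.49;-0.3 -0.95 0.03 0.08 0.49;-0.3 -0.95 0.03 0.08 0.49;-0.3 -0.95 0.03 0.08 0.49;-0.3 -0.95 0.03 0.08 0.49;-0.3 -0.95 0.03 0.08 0.49;-0.3 -0.95 0.03 0.08 0.49;-0.3 -0.95 0.03 0.08 0.49"
}}

```text
time: 19.17
position: [0.5245, -0.1043, 0.312]
tool_rot: [0.999, -0.052, -0.001, -0.0]
ft_force: [-0.4, -0.0, -0.4]
grip_width: 0.0308
grip_force: 0.0
```

```bash
python3 - <<'E'
from h import *
go((.529,-.106,.159,-98))
for n in ["top","scene"]:
    p,d,m=cam(n); P=cloud(d,m); hsv=cv2.cvtColor(p,cv2.COLOR_RGB2HSV); H,S,V=[hsv[...,i].astype(int) for i in range(3)]; X,Y,Z=[P[...,i] for i in range(3)]
    k=((H<6)|(H>174))&(S>130)&(Z>.1)
    q=P[k&(Y<-.05)&(Y>-.2)]; 
    if len(q): print(n,"bar",len(q),q.mean(0),cv2.minAreaRect((1000*q[:,:2]).astype(np.float32)),np.percentile(q[:,2],[5,95]))
    q=P[k&(Y>0)]; q=q[q[:,2]>.238]
    if len(q): print(n,"knob",len(q),q.mean(0))
E
```

```text
t 19.17 pos [ 0.5245 -0.1043  0.312 ] yaw_y -95.98 F [-0.4 -0.  -0.4] w 0.0308 q [-0.41  0.32  1.55 -0.    1.27  1.27]
(0.529, -0.106, 0.159, -98) -> [0.024 0.006 0.765] turn 0.0112 rows 4
top bar 64 [ 0.4978068  -0.08301533  0.18212691] ((505.922119140625, -78.91429138183594), (33.285850524902344, 49.271915435791016), 1.0286729335784912) [0.16467243 0.17187374]
top knob 24 [0.55406905 0.08609838 0.24574513]
scene bar 104 [ 0.52467635 -0.09402669  0.18878828] ((527.8502807617188, -92.05473327636719), (74.43098449707031, 77.8292007446289), 85.84941101074219) [0.16266095 0.42735216]
scene knob 23 [0.27649013 0.19753624 0.26443284]
```

>>> {"method": "move_arm", "body": {
  "motion": "-0.3 0.02 0.008 0.1 0.011;-0.3 0.02 0.008 0.3 0.011;-0.3 0.02 0.008 0.5 0.011;-0.3 0.02 0.008 0.65 0.011;-0.3 0.02 0.008 0.765 0.011;-0.3 0.02 0.008 0.765 0.011"
}}

```text
time: 19.77
position: [0.5251, -0.1048, 0.1548]
tool_rot: [0.998, -0.065, -0.005, -0.002]
ft_force: [-1.2, -0.2, -1.6]
grip_width: 0.0306
grip_force: 0.0
```

>>> {"method": "move_arm", "body": {
  "motion": "-0.9 0 0 0 0;-0.9 0 0 0 0;-0.9 0 0 0 0;-0.9 0 0 0 0;-0.9 0 0 0 0",
  "newtons": 15
}}

```text
time: 20.18
position: [0.53, -0.1069, 0.1612]
tool_rot: [0.998, -0.066, 0.002, 0.001]
ft_force: [-0.1, -0.9, 1.7]
grip_width: 0.0094
grip_force: 15.0
```

```bash
python3 - <<'E'
from h import *
go()
E
```

```text
t 20.18 pos [ 0.53   -0.1069  0.1612] yaw_y -97.55 F [-0.1 -0.9  1.7] w 0.0094 q [-0.41  0.51  1.72 -0.    0.91  1.3 ]
```

>>> {"method": "move_arm", "body": {
  "motion": "-0.9 0 -0.001 -0.022 0;-0.9 0 -0.002 -0.044 0;-0.9 0 -0.004 -0.065 0;-0.9 0 -0.008 -0.087 0;-0.9 0 -0.012 -0.108 0;-0.9 0 -0.017 -0.129 0;-0.9 0 -0.023 -0.15 0;-0.9 0 -0.03 -0.171 0;-0.9 0 -0.038 -0.191 0;-0.9 0 -0.047 -0.211 0;-0.9 0 -0.057 -0.231 0;-0.9 0 -0.067 -0.25 0"
}}

```text
time: 21.18
position: [0.5317, -0.099, 0.212]
tool_rot: [0.998, -0.065, 0.002, 0.006]
ft_force: [-2.2, -15.9, 4.7]
grip_width: 0.0094
grip_force: 15.0
```

>>> {"method": "move_arm", "body": {
  "motion": "-0.9 0 0 0 0;-0.9 0 0 0 0;-0.9 0 0 0 0"
}}

```text
time: 21.43
position: [0.5323, -0.0988, 0.2127]
tool_rot: [0.998, -0.065, 0.003, 0.006]
ft_force: [-2.6, -15.6, 8.0]
grip_width: 0.0092
grip_force: 15.0
```

```bash
python3 - <<'E'
from h import *
go()
for n in ["top","scene"]:
    p,d,m=cam(n); P=cloud(d,m); hsv=cv2.cvtColor(p,cv2.COLOR_RGB2HSV); H,S,V=[hsv[...,i].astype(int) for i in range(3)]; X,Y,Z=[P[...,i] for i in range(3)]
    if n=="scene": save("s2",cv2.resize(p[110:290,150:370],None,fx=3.3,fy=3.3,interpolation=cv2.INTER_CUBIC))
    k=((H<6)|(H>174))&(S>130)&(Z>.1)&(Z<.26)
    q=P[k&(Y<-.03)&(Y>-.2)&(X>.45)&(X<.6)]
    r=(np.array([.5645,.1605])-q[:,:2])@-np.array([np.cos(np.radians(-98)),np.sin(np.radians(-98))])
    print(n,len(q),np.degrees(np.arctan(np.polyfit(r,q[:,2],1)[0])),np.percentile(q[:,2],[2,50,98]),r.min(),r.max())
E
```

```text
t 21.43 pos [ 0.5323 -0.0988  0.2127] yaw_y -97.46 F [ -2.6 -15.6   8. ] w 0.0092 q [-0.38  0.44  1.67 -0.01  1.03  1.32]
top 64 24.637892825018028 [0.19367805 0.20704049 0.21796743] 0.21142732521757168 0.264094358907629
scene 35 25.774333551839575 [0.18751754 0.21111721 0.22379917] 0.20962269535971265 0.2734608621401827
```

View pics/s2.png

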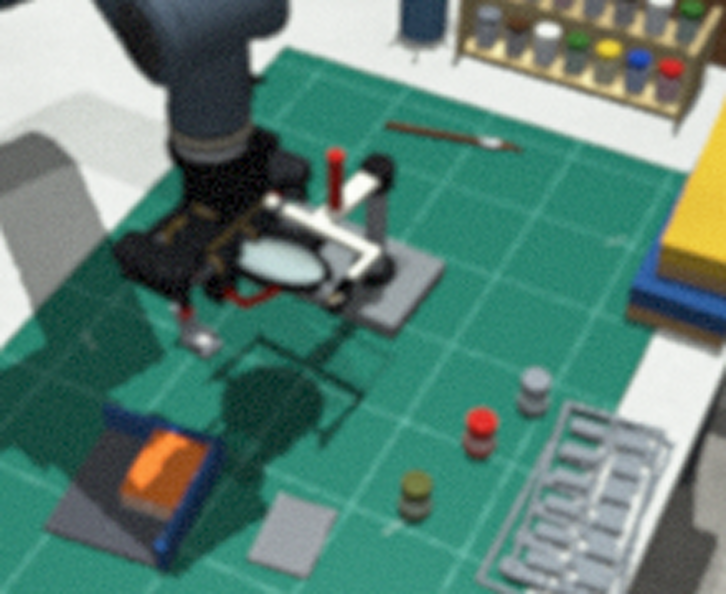

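>>> {"method": "move_arm", "body": {
  "motion": "-0.9 0 0 -0.015 0;-0.9 0 0 -0.03 0;-0.9 0 0 -0.045 0;-0.9 0 0 -0.045 0;-0.9 0 0 -0.045 0;-0.9 0 0 -0.045 0"
}}

```text
time: 22.03
position: [0.5321, -0.0953, 0.2207]
tool_rot: [0.998, -0.066, 0.002, 0.002]
ft_force: [-0.6, -6.1, 4.4]
grip_width: 0.0091
grip_force: 15.0
```

```bash
cat > tilt.py <<'E'
from h import *
go()
for n in ["top","scene"]:
    p,d,m=cam(n); P=cloud(d,m); hsv=cv2.cvtColor(p,cv2.COLOR_RGB2HSV); H,S,V=[hsv[...,i].astype(int) for i in range(3)]; X,Y,Z=[P[...,i] for i in range(3)]
    dr=np.array([np.cos(np.radians(-98)),np.sin(np.radians(-98))])
    k=((H<6)|(H>174))&(S>130)&(Z>.1)&(Z<.26)
    q=P[k&(Y<-.03)&(Y>-.2)&(X>.45)&(X<.6)]; r=(q[:,:2]-np.array([.5645,.1605]))@dr
    print(n,len(q),np.degrees(np.arctan(np.polyfit(r,q[:,2],1)[0])),np.percentile(q[:,2],[2,50,98]),r.min(),r.max())
    rr=(P[...,:2]-np.array([.5645,.1605]))@dr; tt=(P[...,:2]-np.array([.5645,.1605]))@np.array([-dr[1],dr[0]])
    k=(abs(tt)<.05)&(abs(rr-.17)<.045)&(Z>.12)&(Z<.23)&(S<90); r=rr[k]; zz=Z[k]
    print(" glass",k.sum(),np.degrees(np.arctan(np.polyfit(r,zz,1)[0])),np.interp(.17,r[np.argsort(r)],zz[np.argsort(r)]))
E
python3 tilt.py
```

```text
t 22.03 pos [ 0.5321 -0.0953  0.2207] yaw_y -97.55 F [-0.6 -6.1  4.4] w 0.0091 q [-0.38  0.42  1.66 -0.    1.05  1.32]
top 65 28.214384634215065 [0.19752591 0.21357266 0.22648034] 0.2112162049782332 0.2608747278528621
 glass 320 27.62153673536546 0.17572747996449628
scene 40 29.848118156013545 [0.19489747 0.21991269 0.23349237] 0.21245375681827824 0.2716003073246526
 glass 292 27.77567473402545 0.17388214061092647
```

>>> {"method": "move_arm", "body": {
  "motion": "-0.9 0 -0.005 -0.012 0;-0.9 0 -0.005 -0.012 0;-0.9 0 -0.005 -0.012 0;-0.9 0 -0.005 -0.012 0;-0.6 0 -0.002 -0.012 0;-0.4 0 -0.002 -0.012 0;-0.3 0 -0.002 -0.012 0;-0.3 0 -0.002 -0.012 0;-0.3 0 -0.002 -0.15 0;-0.3 0 -0.002 -0.3 0;-0.3 0 -0.002 -0.5 0;-0.3 0 -0.002 -0.5 0"
}}

```text
time: 23.13
position: [0.5346, -0.0933, 0.3258]
tool_rot: [0.998, -0.066, 0.007, 0.002]
ft_force: [1.0, -0.1, 0.3]
grip_width: 0.0302
grip_force: 0.0
```

```bash
python3 tilt.py
```

```text
t 23.13 pos [ 0.5346 -0.0933  0.3258] yaw_y -97.55 F [ 1.  -0.1  0.3] w 0.0302 q [-0.38  0.31  1.52  0.    1.3   1.32]
top 78 28.797721549619734 [0.19934061 0.21831291 0.22797838] 0.20828227463294027 0.26006815050924004
 glass 305 29.856413263996544 0.1740258093651809
scene 75 28.829207746179662 [0.19594219 0.22138089 0.22746177] 0.20485940376765852 0.26238085857381216
 glass 321 29.040003968641432 0.17438386378213008
```

>>> {"method": "move_arm", "body": {
  "motion": "-1 -0.62 -0.69 0 -0.48;-1 -0.62 -0.69 0 -0.48;-1 -0.62 -0.69 0 -0.48;-1 -0.62 -0.69 0 -0.48;-1 -0.62 -0.69 0 -0.48;-1 -0.62 -0.69 0 -0.48;-1 -0.62 -0.69 0 -0.48;-1 -0.62 -0.69 0 -0.48;-1 -0.62 -0.69 0 -0.48;-1 -0.62 -0.69 0 -0.48;-1 -0.62 -0.69 0 -0.48;-1 -0.62 -0.69 0 -0.48"
}}

```text
time: 24.23
position: [0.4245, 0.0611, 0.3168]
tool_rot: [0.773, 0.634, -0.002, -0.002]
ft_force: [-0.7, 0.0, 0.2]
grip_width: 0.0005
grip_force: 0.0
```

```bash
python3 - <<'E'
from h import *
go((.4,.166,.2,87.5))
for n in ["top","scene"]:
    p,d,m=cam(n); P=cloud(d,m); hsv=cv2.cvtColor(p,cv2.COLOR_RGB2HSV); H,S,V=[hsv[...,i].astype(int) for i in range(3)]; X,Y,Z=[P[...,i] for i in range(3)]
    q=P[((H<6)|(H>174))&(S>130)&(X>.38)&(X<.52)&(Y>.12)&(Y<.21)&(Z>.06)&(Z<.12)]
    if len(q): print(n,"tip",len(q),q.mean(0),q.min(0),q.max(0))
E
```

```text
t 24.23 pos [0.4245 0.0611 0.3168] yaw_y -11.27 F [-0.7  0.   0.2] w 0.0005 q [-0.12  0.15  1.77  0.    1.23  0.08]
(0.4, 0.166, 0.2, 87.5) -> [ 0.491 -0.22   0.585] turn -0.5487 rows 14
scene tip 19 [0.43761531 0.16428724 0.09785405] [0.42758029 0.15131401 0.09028885] [0.44547086 0.17375754 0.10495215]
```

>>> {"method": "move_arm", "body": {
  "motion": "-1 0.49 -0.24 0 -0.54;-1 0.49 -0.24 0 -0.54;-1 0.49 -0.24 0 -0.54;-1 0.49 -0.24 0 -0.54;-1 0.49 -0.24 0 -0.54;-1 0.49 -0.24 0 -0.54;-1 0.49 -0.24 0 -0.54;-1 0.49 -0.24 0 -0.54;-1 0.49 -0.24 0.2 -0.54;-1 0.49 -0.24 0.4 -0.54;-1 0.49 -0.24 0.58 -0.54;-1 0.49 -0.24 0.58 -0.54"
}}

```text
time: 25.33
position: [0.3929, 0.1655, 0.1962]
tool_rot: [0.135, 0.991, -0.002, -0.008]
ft_force: [-0.9, 0.6, 0.2]
grip_width: 0.0006
grip_force: 0.0
```

```bash
python3 - <<'E'
from h import *
go((.395,.168,.085,87.5))
E
```

```text
t 25.33 pos [0.3929 0.1655 0.1962] yaw_y 74.43 F [-0.9  0.6  0.2] w 0.0006 q [ 0.14  0.32  1.94  0.    0.89 -1.16]
(0.395, 0.168, 0.085, 87.5) -> [-0.015  0.018  0.556] turn -0.0726 rows 3
```

>>> {"method": "move_arm", "body": {
  "motion": "-1 -0.01 0.01 0.2 -0.07;-1 -0.01 0.01 0.4 -0.07;-1 -0.01 0.01 0.56 -0.07;-1 -0.01 0.01 0.56 -0.07;-1 -0.01 0.01 0.56 -0.07"
}}

```text
time: 25.75
position: [0.3991, 0.1674, 0.0889]
tool_rot: [0.028, 1.0, -0.001, -0.003]
ft_force: [-0.5, -0.4, 0.3]
grip_width: 0.0008
grip_force: 0.0
```

```bash
python3 - <<'E'
from h import *
go((.45,.166,.085,87.5))
E
```

```text
t 25.75 pos [0.3991 0.1674 0.0889] yaw_y 86.76 F [-0.5 -0.4  0.3] w 0.0008 q [ 0.14  0.54  2.03  0.    0.58 -1.38]
(0.45, 0.166, 0.085, 87.5) -> [-0.255  0.007  0.018] turn -0.0041 rows 2
```

>>> {"method": "move_arm", "body": {
  "motion": "-1 -0.05 0 0.02 0;-1 -0.1 0 0.02 0;-1 -0.14 0 0.02 0;-1 -0.18 0 0.02 0;-1 -0.22 0 0.02 0;-1 -0.25 0 0.02 0;-1 -0.28 0 0.02 0;-1 -0.3 0 0.02 0;-1 -0.3 0 0.02 0"
}}

```text
time: 26.5
position: [0.4608, 0.1647, 0.0865]
tool_rot: [0.027, 1.0, 0.0, -0.001]
ft_force: [-3.4, 2.7, 1.6]
grip_width: 0.0003
grip_force: 2.1
```

```bash
cat > tip.py <<'E'
from h import *
go()
for n in ["top","scene"]:
    p,d,m=cam(n); P=cloud(d,m); hsv=cv2.cvtColor(p,cv2.COLOR_RGB2HSV); H,S,V=[hsv[...,i].astype(int) for i in range(3)]; X,Y,Z=[P[...,i] for i in range(3)]
    q=P[((H<6)|(H>174))&(S>130)&(X>.38)&(X<.54)&(Y>.12)&(Y<.21)&(Z>.06)&(Z<.13)]
    if len(q): print(n,"tip",len(q),q.mean(0),q.min(0),q.max(0))
E
python3 tip.py
```

```text
t 26.5 pos [0.4608 0.1647 0.0865] yaw_y 86.93 F [-3.4  2.7  1.6] w 0.0003 q [ 0.11  0.59  1.89  0.    0.66 -1.4 ]
scene tip 25 [0.48014122 0.16047391 0.09711097] [0.46880823 0.1517692  0.08608933] [0.49139355 0.16916034 0.11469133]
```

>>> {"method": "move_arm", "body": {
  "motion": "-1 -0.015 0 0 0;-1 -0.03 0 0 0;-1 -0.035 0 0 0;-1 -0.035 0 0 0"
}}

```text
time: 26.93
position: [0.4614, 0.1646, 0.0861]
tool_rot: [0.027, 1.0, -0.0, -0.007]
ft_force: [-11.6, 5.4, 8.4]
grip_width: 0.0002
grip_force: 6.4
```

```bash
python3 tip.py
```

```text
t 26.93 pos [0.4614 0.1646 0.0861] yaw_y 86.9 F [-11.6   5.4   8.4] w 0.0002 q [ 0.11  0.59  1.88  0.    0.68 -1.41]
scene tip 23 [0.48163518 0.15998999 0.09676789] [0.46973896 0.15171873 0.0899043 ] [0.49083907 0.16978927 0.10456385]
```

At the end stop; back off and rise, then check everything.

>>> {"method": "move_arm", "body": {
  "motion": "-1 0.05 0 0 0;-1 0.15 0 0 0;-1 0.3 0 0 0;-1 0.3 0 -0.2 0;-1 0.3 0 -0.4 0;-1 0.3 0 -0.6 0;-1 0.3 0 -0.8 0;-1 0.3 0.2 -0.9 0;-1 0.3 0.4 -0.9 0;-1 0.3 0.6 -0.9 0;-1 0.3 0.8 -0.9 0;-1 0.3 0.8 -0.9 0"
}}

```text
time: 28.03
position: [0.4194, 0.3336, 0.2677]
tool_rot: [0.025, 1.0, 0.003, 0.004]
ft_force: [0.5, -0.1, 0.1]
grip_width: 0.0004
grip_force: 0.0
```

```bash
python3 tip.py; python3 tilt.py; python3 - <<'E'
from h import *
p,d,m=cam("top"); P=cloud(d,m); hsv=cv2.cvtColor(p,cv2.COLOR_RGB2HSV); H,S,V=[hsv[...,i].astype(int) for i in range(3)]; X,Y,Z=[P[...,i] for i in range(3)]
save("topf",cv2.resize(p[110:280,150:370],None,fx=3.5,fy=3.5,interpolation=cv2.INTER_CUBIC))
q=P[((H<6)|(H>174))&(S>130)&(Z>.238)&(Z<.26)&(Y>0)&(X>.5)&(X<.6)]; k=q.mean(0)[:2]; c=np.array([.5645,.1605]); print("knob",k,np.degrees(np.arctan2(*(k-c)[::-1])))
q=P[(H>5)&(H<20)&(S>150)&(X>.4)&(X<.6)&(Y>-.3)&(Y<-.1)&(Z>.01)&(Z<.05)]; print("top blank",cv2.minAreaRect((1000*q[:,:2]).astype(np.float32)),"expect 512.3 -185.9")
E
```

```text
t 28.03 pos [0.4194 0.3336 0.2677] yaw_y 87.16 F [ 0.5 -0.1  0.1] w 0.0004 q [ 0.46  0.36  1.62  0.    1.16 -1.06]
top tip 46 [0.48399663 0.16521024 0.09703673] [0.47358932 0.15385851 0.09064109] [0.49618546 0.17624008 0.10137218]
scene tip 23 [0.48654302 0.15955636 0.09790324] [0.47568943 0.14825156 0.09077113] [0.49743586 0.16897805 0.10247963]
t 28.13 pos [0.4177 0.3283 0.2666] yaw_y 87.07 F [-0.7 -0.4 -0.1] w 0.0006 q [ 0.46  0.36  1.62 -0.    1.16 -1.06]
top 168 28.737598509725185 [0.19811731 0.22057804 0.22726876] 0.20786644565007217 0.2602728595808584
 glass 789 30.11570357105737 0.1764564012311423
scene 106 29.722138375714994 [0.1924254  0.22135835 0.22799366] 0.20068204941622816 0.26494701600736886
 glass 299 29.17161457091675 0.17501121289463253
knob [0.55596013 0.08605157] -96.54371164630906
top blank ((513.5213623046875, -186.28521728515625), (58.35181427001953, 82.46822357177734), 7.295430660247803) expect 512.3 -185.9
```

View pics/topf.png

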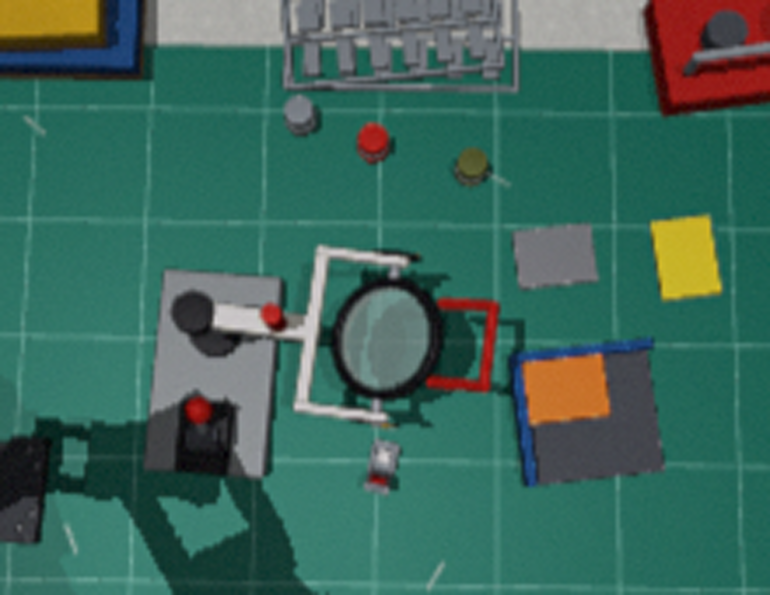

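```bash
python3 - <<'E'
from h import *
robot.get_obs()
for n in ["top","scene"]:
    p,d,m=cam(n); P=cloud(d,m); hsv=cv2.cvtColor(p,cv2.COLOR_RGB2HSV); H,S,V=[hsv[...,i].astype(int) for i in range(3)]; X,Y,Z=[P[...,i] for i in range(3)]
    c=np.array(m["position"])
    def at(mask,z):
        q=P[mask]; q=c+(q-c)*((z-c[2])/(q[:,2]-c[2]))[:,None]; return q[:,:2]
    red=((H<6)|(H>174))&(S>130)
    cap=at((V<95)&(Z>.174)&(Z<.2)&(abs(X-.565)<.03)&(abs(Y-.161)<.03),.183); cap=np.array(cv2.minEnclosingCircle((1000*cap).astype(np.float32))[0])/1000
    kn=at(red&(Z>.235)&(Z<.26)&(Y>0)&(abs(X-.555)<.04),.245).mean(0)
    bar=P[red&(Z>.214)&(Z<.235)&(Y<0)&(abs(X-.53)<.06)][:,:2]; bar=np.array(cv2.minAreaRect((1000*bar).astype(np.float32))[0])/1000
    fork=P[(S<60)&(V>110)&(Z>.155)&(Z<.19)&(abs(X-.56)<.1)&(Y<.08)&(Y>.04)][:,:2]
    b=lambda a:np.degrees(np.arctan2(*(a-cap)[::-1])).round(2)
    st=at((H>5)&(H<20)&(S>150)&(abs(X-.51)<.1)&(abs(Y+.19)<.1)&(Z>.022)&(Z<.045),.032); r=cv2.minAreaRect((1000*st).astype(np.float32)); sc=np.array(r[0])/1000
    print(n,"cap",cap,"knob",kn,b(kn),"bar",bar,b(bar),"fork",b(fork.mean(0)),"stack",sc,b(sc),r[1:])
E
```

```text
top cap [0.56422351 0.16068687] knob [0.55553582 0.08559742] -96.6 bar [ 0.53563489 -0.08136789] -96.74 fork -98.56 stack [ 0.51302081 -0.18455327] -98.44 ((57.953163146972656, 78.5107192993164), 7.113852500915527)
scene cap [0.5685412 0.1574552] knob [0.5585726  0.07823589] -97.17 bar [ 0.53680933 -0.08782014] -97.37 fork -99.51 stack [ 0.50971317 -0.18604959] -99.72 ((55.85847091674805, 82.5898208618164), 9.621647834777832)
```

>>> {"method": "move_arm", "body": {
  "motion": "-0.3 0 0 -0.33 0.28;-0.3 -0.5 -0.6 -0.33 0.28;-0.3 -0.5 -0.6 -0.33 0.28;-0.3 -0.5 -0.6 -0.33 0.28;-0.3 -0.5 -0.6 -0.33 0.28;-0.3 -0.5 -0.6 -0.33 0.28;-0.3 -0.5 -0.6 -0.33 0.28;-0.3 -0.5 -0.6 -0.33 0.28"
}}

```text
time: 29.05
position: [0.5107, 0.1998, 0.3326]
tool_rot: [0.453, 0.892, 0.0, 0.0]
ft_force: [-0.1, 0.1, -0.2]
grip_width: 0.0301
grip_force: 0.0
```

```bash
python3 - <<'E'
from h import *
go((.553,.086,.33,-8.4))
E
```

```text
t 29.05 pos [0.5107 0.1998 0.3326] yaw_y 36.16 F [-0.1  0.1 -0.2] w 0.0301 q [ 0.17  0.32  1.49 -0.    1.33 -0.46]
(0.553, 0.086, 0.33, -8.4) -> [-0.584 -0.165  0.013] turn 0.2476 rows 7
```

>>> {"method": "move_arm", "body": {
  "motion": "-0.3 -0.585 -0.165 0.01 0.248;-0.3 -0.585 -0.165 0.01 0.248;-0.3 -0.585 -0.165 0.01 0.248;-0.3 -0.585 -0.165 0.01 0.248;-0.3 -0.585 -0.165 0.01 0.248;-0.3 -0.585 -0.165 0.01 0.248;-0.3 -0.585 -0.165 0.01 0.248;-0.3 -0.585 -0.165 0.01 0.248;-0.3 -0.585 -0.165 0.01 0.248"
}}

```text
time: 29.8
position: [0.5529, 0.0879, 0.3305]
tool_rot: [0.755, 0.656, -0.0, -0.0]
ft_force: [-0.1, -0.0, 0.6]
grip_width: 0.0303
grip_force: 0.0
```

```bash
python3 - <<'E'
from h import *
go((.553,.086,.22,-8.4))
E
```

```text
t 29.8 pos [0.5529 0.0879 0.3305] yaw_y -7.98 F [-0.1 -0.   0.6] w 0.0303 q [-0.04  0.34  1.47 -0.    1.34  0.1 ]
(0.553, 0.086, 0.22, -8.4) -> [-0.009  0.002  0.552] turn 0.0023 rows 3
```

>>> {"method": "move_arm", "body": {
  "motion": "-0.3 -0.005 0 0.2 0;-0.3 -0.005 0 0.4 0;-0.3 -0.005 0 0.55 0;-0.3 -0.005 0 0.55 0;-0.3 -0.005 0 0.55 0;-0.7 -0.005 0 0.55 0;-0.7 -0.005 0 0.55 0;-0.7 -0.005 0 0.55 0;-0.7 -0.005 0 0.55 0;-0.7 -0.005 0 0.55 0;-0.7 -0.005 0 0.55 0",
  "newtons": 20
}}

```text
time: 30.72
position: [0.5551, 0.0871, 0.2228]
tool_rot: [0.755, 0.655, 0.002, 0.002]
ft_force: [0.7, -0.8, 6.0]
grip_width: 0.0174
grip_force: 20.0
```

```bash
python3 - <<'E'
from h import *
go((.553,.086,.22))
E
```

```text
t 30.72 pos [0.5551 0.0871 0.2228] yaw_y -8.13 F [ 0.7 -0.8  6. ] w 0.0174 q [-0.04  0.45  1.61  0.    1.08  0.1 ]
(0.553, 0.086, 0.22) -> [-0.007 -0.01   0.014] turn 0.0 rows 1
```

>>> {"method": "move_arm", "body": {
  "motion": "-0.7 0 -0.01 0 0;-0.7 0 -0.017 0 0;-0.7 0 -0.017 0 0;-0.7 0 -0.017 0 0;-0.7 0 -0.017 0 0"
}}

```text
time: 31.13
position: [0.5536, 0.0874, 0.2228]
tool_rot: [0.756, 0.655, 0.004, 0.003]
ft_force: [5.1, -0.8, 4.5]
grip_width: 0.0173
grip_force: 20.0
```

>>> {"method": "move_arm", "body": {
  "motion": "-0.7 0 -0.007 0 0;-0.7 0 -0.007 0 0;-0.7 0 -0.007 0 0;0 0 0 0 0;0 0 0 0 0;0 0 0 0 0;0 0 0 0 0;0 0 0 -0.2 0;0 0 0 -0.4 0;0 0 0 -0.6 0;0 0 0 -0.6 0"
}}

```text
time: 32.05
position: [0.5535, 0.0879, 0.3486]
tool_rot: [0.755, 0.655, 0.006, 0.005]
ft_force: [1.2, 0.8, 1.5]
grip_width: 0.0432
grip_force: 0.0
```

>>> {"method": "move_arm", "body": {
  "motion": "0 0.95 -0.4 0 0;0 0.95 -0.4 0 0;0 0.95 -0.4 0 0;0 0.95 -0.4 0 0;0 0.95 -0.4 0 0;0 0.95 -0.4 0 0;0 0.95 -0.4 0 0;0 0.95 -0.4 0 0"
}}

```text
time: 32.72
position: [0.4968, 0.2868, 0.3398]
tool_rot: [0.755, 0.656, -0.001, 0.0]
ft_force: [-0.7, -0.0, -0.3]
grip_width: 0.0437
grip_force: 0.0
```

```bash
python3 tip.py; python3 tilt.py; python3 - <<'E'
from h import *
go()
for n in ["top","scene"]:
    p,d,m=cam(n); P=cloud(d,m); hsv=cv2.cvtColor(p,cv2.COLOR_RGB2HSV); H,S,V=[hsv[...,i].astype(int) for i in range(3)]; X,Y,Z=[P[...,i] for i in range(3)]
    red=((H<6)|(H>174))&(S>130); cap={"top":np.array([.56422,.16069]),"scene":np.array([.5685,.1575])}[n]
    kn=P[red&(Z>.235)&(Z<.26)&(Y>0)&(abs(X-.555)<.04)][:,:2].mean(0)
    bar=P[red&(Z>.214)&(Z<.235)&(Y<0)&(abs(X-.53)<.06)][:,:2]; bar=np.array(cv2.minAreaRect((1000*bar).astype(np.float32))[0])/1000
    b=lambda a:np.degrees(np.arctan2(*(a-cap)[::-1])).round(2)
    print(n,"knob",kn,b(kn),"bar",bar,b(bar))
E
```

```text
t 32.72 pos [0.4968 0.2868 0.3398] yaw_y -8.08 F [-0.7 -0.  -0.3] w 0.0437 q [ 0.33  0.35  1.42 -0.    1.37  0.47]
top tip 47 [0.48404926 0.16472801 0.0971499 ] [0.47364362 0.15395953 0.08409598] [0.4931526  0.17656621 0.10383214]
scene tip 17 [0.48480946 0.15890245 0.09861889] [0.47797631 0.14973029 0.09145802] [0.49120385 0.16601739 0.10255803]
t 32.82 pos [0.4976 0.2858 0.3401] yaw_y -8.22 F [-0.9 -0.8 -0.1] w 0.0433 q [ 0.33  0.35  1.42 -0.    1.37  0.47]
top 168 29.50812005988537 [0.19902543 0.22086278 0.22850214] 0.20883435853135118 0.2599024776133687
 glass 798 30.02188545267647 0.17581026000939165
scene 123 29.057928115650284 [0.1914165  0.22061352 0.22747782] 0.20117891716043784 0.26388765885320653
 glass 328 28.805630203969145 0.17401247463156333
t 32.92 pos [0.498  0.2856 0.3404] yaw_y -8.27 F [-0.2 -0.2 -0.5] w 0.0433 q [ 0.33  0.35  1.42 -0.    1.37  0.47]
top knob [0.55276388 0.08616906] -98.74 bar [ 0.52574384 -0.08214178] -99.0
scene knob [0.55305534 0.08298053] -101.71 bar [ 0.52607898 -0.08935139] -99.75
```

Arm at −98.8°, stack at −98.4°/−99.7°; tilt about 29°, switch at its stop, robot clear.

```bash
python3 -c "
from rig import robot
print(robot.hand_in())"
```

```text
the job is handed in; nothing more can be done
None
```

I handed the job in at about 33 s and got no verdict back; by the last camera measurements the stack looks flush with both fences, the arm points within about 1° of the stack's middle, the lens is tipped to about 29° and the lamp switch is at its on stop; I nudged the arm about 2° back in line after the switch step, because tipping the lens had shifted it.

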